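# Load sand cores into the carrier

### The job

Lift the wooden retaining bar off the core carrier and put it aside, then slide every sand core on the bench fully home into the carrier, one to a channel, any core in any free channel. Then set the bar back upright in its place between the steel pins, so that the cores cannot slide out. The cores are brittle: grip them lightly (about 10 N, never over 20 N) and push them home gently, and leave the tin, the brush and the big grey core where they stand.

Things in the scene. Friction and masses are not known exactly. Their poses are not given: they have to be found in the camera images.
- carrier: steel core carrier, fixed. Origin on its underside (bench height), middle of the line of channel mouths; z up, y points into the channels (insertion direction). Base plate 6 mm thick, 236 mm along x, y = -70 to +132 mm: a bare ledge 70 mm deep lies before the mouths. Four channels with centre lines at x = -57, -19, 19, 57 mm. Flat roof, top 41 mm over the bench, 159 mm along x.
- mouth0 (a point): mouth of channel 0: centre of its floor line, 6 mm above the bench. Axes as the carrier's: the channel runs along +y, 31 mm wide, 31 mm high, 126 mm deep to a solid back stop; walls 7 mm thick with rounded noses; a 10 mm slot along the roof shows what is inside. A core fully home has its centre 61 mm in from the mouth, 14 mm above the floor, and sticks 4 mm out.
- mouth1 (a point): mouth of channel 1: centre of its floor line, 6 mm above the bench. Axes as the carrier's: the channel runs along +y, 31 mm wide, 31 mm high, 126 mm deep to a solid back stop; walls 7 mm thick with rounded noses; a 10 mm slot along the roof shows what is inside. A core fully home has its centre 61 mm in from the mouth, 14 mm above the floor, and sticks 4 mm out.
- mouth2 (a point): mouth of channel 2: centre of its floor line, 6 mm above the bench. Axes as the carrier's: the channel runs along +y, 31 mm wide, 31 mm high, 126 mm deep to a solid back stop; walls 7 mm thick with rounded noses; a 10 mm slot along the roof shows what is inside. A core fully home has its centre 61 mm in from the mouth, 14 mm above the floor, and sticks 4 mm out.
- mouth3 (a point): mouth of channel 3: centre of its floor line, 6 mm above the bench. Axes as the carrier's: the channel runs along +y, 31 mm wide, 31 mm high, 126 mm deep to a solid back stop; walls 7 mm thick with rounded noses; a 10 mm slot along the roof shows what is inside. A core fully home has its centre 61 mm in from the mouth, 14 mm above the floor, and sticks 4 mm out.
- back_stop (a point): top of the carrier's roof over the face of the back stop, 41 mm above the bench, 126 mm in from the mouths, on the carrier's centre line; the roof between the mouths and here is flat and carries the bar.
- seat (a point): the bar's place on the ledge: where the centre of its underside starts and must end (carrier x 0, y -22, z 6 mm), bar's long axis along carrier x, either way round. Four upright round-topped steel pins, 10 mm dia, tops 30 mm above the bench, stand at +-102 mm along x and +-19 mm along y from here; the bar's ends sit between them with 2 mm play to each pin.
- bar: wooden retaining bar, 0.13 kg, 224 mm long (own x), 24 mm wide (own y), 20 mm high, with a grip block 30 (x) x 16 (y) mm on its middle reaching 60 mm above its underside. Origin at the centre of its underside, z up. Starts seated across the channel mouths; rests stably on the bench or on the carrier's roof.
- core0: brittle sand core, plain square bar 28 x 28 x 130 mm with slightly rounded edges, about 0.16 kg, lying flat on the bench; origin at its centre, its own y axis runs along its 130 mm length (both ends and all four sides are alike, so it may go in either end first and any side up). Absent in some starts.
- core1: brittle sand core, plain square bar 28 x 28 x 130 mm with slightly rounded edges, about 0.16 kg, lying flat on the bench; origin at its centre, its own y axis runs along its 130 mm length (both ends and all four sides are alike, so it may go in either end first and any side up). Absent in some starts.
- core2: brittle sand core, plain square bar 28 x 28 x 130 mm with slightly rounded edges, about 0.16 kg, lying flat on the bench; origin at its centre, its own y axis runs along its 130 mm length (both ends and all four sides are alike, so it may go in either end first and any side up). Absent in some starts.
- core3: brittle sand core, plain square bar 28 x 28 x 130 mm with slightly rounded edges, about 0.16 kg, lying flat on the bench; origin at its centre, its own y axis runs along its 130 mm length (both ends and all four sides are alike, so it may go in either end first and any side up). Absent in some starts.
- tin: bystander: round tin, 70 dia x 100 high, standing; do not move
- brush: bystander: hand brush lying flat; do not move
- hubcore: bystander: large grey stepped round core, 100 dia at the foot, 115 high, standing; do not move

How it is judged:
By the outcome, as a careful person would: the job done as asked, in the order asked, and still so for the second after the job is handed in, with the robot touching nothing.
Of core0, core1, core2, core3 only 2 to 4 are there at a start; the rules pass over those that are not, and their reading is None.
At some moment in a run one of core0, core1, core2, core3 may be knocked a few centimetres aside while the robot is not near it.
Once in a run the grip may slacken for a moment while it holds something.
It also fails if it takes over 210 s, if anything falls off the work surface, if the arm or the gripper's body presses on something with over 40 N, if the wrist force passes 120 N, or if a joint passes its speed limit or range.

### The arm

A 6-joint arm with a two-finger parallel gripper is mounted at the origin on the work surface. World frame = base frame: x ahead of the robot, y to its left, z up, the work surface at z = 0. Lengths are in m, angles in rad, forces in N, time in s.
With the tool pointing down it reaches from about 0.25 to 0.725 m from the base axis. Payload 4 kg.
Tool frame: the origin (TCP) lies midway between the tips of the shut fingers; the grasp point (between the pads) lies 19 mm behind it; y points along the fingers, x is the direction in which the jaws open and shut, and the axes are right-handed (so a half turn about y gives the same grasp; the last joint's range is limited). The gripper opens to 85 mm and grips with 20 to 120 N. Pads are 22 mm wide; open, the fingers measure 114 mm over their backs; the gripper's body (76 mm by 85 mm) begins 54 mm behind the grasp point. The pads swing forward as they close: fully open they stand 13 mm farther back than shut.
Start: joints at [-1.103, 0.241, 0.005, 1.335, 0, 1.571], TCP at [0.225, -0.446, 0.231] pointing down, gripper open.
Joint ranges: [-2.72, 2.72], [-1.05, 1.87], [-1.09, 1.28], [-1.99, 2.15], [-1.42, 1.44], [-3.14, 3.14]. Speed limits (rad/s): [2.79, 2.79, 3.14, 3.14, 3.14, 3.14].

### API

Orientations are given as a unit quaternion [x, y, z, w].
In Python, from workcell import bot gives the robot as it stands. The module is installed in compiled form; this text tells all that it offers.
- The arm moves only by the shell command python3 -m inch 'ROWS'. ROWS is text: rows parted by semicolons, each of 7 numbers parted by spaces: the turn, a rotation vector about the tool's x, y, z in degrees, then the shift along the tool's x, y, z in mm, then the closure, from 0 (fully open) to 1 (shut). In form: ax ay az dx dy dz fingers; .... A call has 1 to 12 rows; each row shifts and turns the commanded pose from where the row before left it, along the tool's axes as they then stand; what a row does not reach is not made up. A row lasts 1/8 s, in which the tool goes at most 62.5 mm and 10.7 degrees, less where a joint would pass 70% of its speed; a pose out of reach is approached as far as the arm can. A call with a gripper value outside its range is refused whole. The fingers move at their own pace and stop on an object; the grip force is fixed at half the most. Time passes only in rows, so rows that do not move let the fingers close. It gives the time, the measured TCP pose, the force and the opening at its end, in the units of the state.
- bot.get_obs(): the state, without advancing time (a new reading comes with each control period).
- bot.camera(name): name is "scene" or "top"; returns a dict with "color" (420x560x3 uint8, blue, green, red), "fx", "fy", "cx", "cy" (pixels), "k1" (the pictures are not rectified: a ray, as slopes to the right and down, at radius r is drawn at 1 + k1 r^2 times it, then the intrinsics apply), "extrinsics" (4x4, takes a point from world to camera coordinates). Camera axes: x right, y up, looking along -z (the intrinsics and any distortion apply to the point x, -y, -z); pixel columns grow to the right and rows downward; lengths in m; the calibration is good to about 2 mm. A picture is of the moment at which its call begins. There is no depth.
- bot.job_done(): hands the job in, once; it reports no verdict.
Trained networks look in the newest picture that a camera, given by its name, has taken for a name from the list of things; names that differ only in an ending like _2 or _b are one class to them, and where a whole thing is asked for, a point or a joint stands for the part that bears it (a point fixed in the world has none). Each returns a list of dicts, best first, with "conf" (0 to 1); they miss things now and then, are a little off and sometimes report something else, mostly with a low value. They report only what shows in the picture. A call takes as long as a camera call.
- bot.look_for(name, camera): "extent" ([left, top, right, bottom] in pixels, round what is visible of it).
- bot.cut_out(name, camera): "region" (420x560 bool, what is visible of it) and "extent" ([left, top, right, bottom] in pixels, round what is visible of it).
- bot.spot_point(name, camera): "point" ([column, row] in pixels: a listed point, or the origin of a listed thing).
The state is a dict: "clock": time; "joint_pos": joint angles; "joint_vel": joint speeds; "tau": joint torques, N m; "eef_pos": TCP position; "tool_rot": TCP orientation; "ft_force": force on the tool from outside, world axes, zero at the start; "ft_torque": the same for the moment, N m; "grip_width": finger opening in m.
Only numpy, scipy, OpenCV 4.12 (cv2) and the standard library are available. Lean on these libraries where they do the work, as an engineer would, in place of code of your own. Each camera call takes 0.05 s, during which the arm holds its last target.

## Working session

There is one attempt and no reset: what is moved stays moved. The work goes in short steps, Python scripts to look and compute and a shell command to move; the robot and the scene stay as the last step left them, time stands still between calls to the robot, and variables do not carry over. Pictures are saved under pics/ and viewed, and the job is handed in when it is done.

```bash
mkdir -p pics; ls; cat > h.py <<'E'
import numpy as np,cv2
from workcell import bot
def snap(n,fn=None):
    c=bot.camera(n)
    if fn: cv2.imwrite('pics/'+fn,c['color'])
    return c
def proj(c,P):
    P=np.atleast_2d(P);E=np.array(c['extrinsics'])
    q=P@E[:3,:3].T+E[:3,3]
    a=q[:,0]/-q[:,2];b=-q[:,1]/-q[:,2]
    s=1+c['k1']*(a*a+b*b)
    return np.c_[c['fx']*a*s+c['cx'],c['fy']*b*s+c['cy']]
def ray(c,uv):
    u=np.array([[[float(uv[0]),float(uv[1])]]])
    K=np.array([[c['fx'],0,c['cx']],[0,c['fy'],c['cy']],[0,0,1.]])
    a,b=cv2.undistortPoints(u,K,np.array([c['k1'],0,0,0.]),None,None,None)[0,0] if False else cv2.undistortPoints(u,K,np.array([c['k1'],0,0,0.]))[0,0]
    E=np.array(c['extrinsics']);R=E[:3,:3]
    o=-R.T@E[:3,3];d=R.T@np.array([a,-b,-1.])
    return o,d/np.linalg.norm(d)
def atz(c,uv,z):
    o,d=ray(c,uv);return o+d*(z-o[2])/d[2]
def tri(c1,u1,c2,u2):
    o1,d1=ray(c1,u1);o2,d2=ray(c2,u2)
    A=np.c_[d1,-d2];t=np.linalg.lstsq(A,o2-o1,rcond=None)[0]
    p,q=o1+d1*t[0],o2+d2*t[1]
    return (p+q)/2,np.linalg.norm(p-q)
E
python3 - <<'E'
from h import *
s=snap('scene','s0.png');t=snap('top','t0.png')
for c in(s,t):
    print(c['fx'],c['fy'],c['cx'],c['cy'],c['k1']);print(np.round(c['extrinsics'],3))
o=bot.get_obs();print(o)
for n in ['carrier','mouth0','mouth1','mouth2','mouth3','back_stop','seat','bar','core0','core1','core2','core3','tin','brush','hubcore']:
    r={}
    for cn in('scene','top'):
        print(n,cn,[(np.round(x['point'],1).tolist(),round(x['conf'],2)) for x in bot.spot_point(n,cn)][:5])
E
```

```text
pics
407.9929412978458 407.9929412978458 281.87612599924927 206.43295160748423 0.009421927034539685
[[ 0.235  0.972  0.013 -0.138]
 [-0.672  0.152  0.725  0.389]
 [ 0.703 -0.179  0.689 -1.394]
 [ 0.     0.     0.     1.   ]]
529.2658011052259 529.2658011052259 282.93503182734327 201.21084479392704 -0.026878665812106222
[[ 0.104 -0.995  0.005 -0.053]
 [ 0.975  0.103  0.199 -0.612]
 [-0.198 -0.015  0.98  -1.289]
 [ 0.     0.     0.     1.   ]]
{'clock': 0.1, 'joint_pos': array([-1.10300086e+00,  2.41305486e-01,  3.86884903e-03,  1.33518945e+00,
       -1.47632145e-05,  1.57082198e+00]), 'joint_vel': array([ 1.67340380e-03, -1.97696788e-03,  2.86613172e-03, -2.16458398e-05,
        2.09312253e-03,  3.44989568e-04]), 'tau': array([ 1.34296020e-03, -3.73139834e+01,  2.53009093e+01,  1.08570713e-02,
        7.37479445e-05,  2.23522210e-05]), 'eef_pos': array([ 0.22520501, -0.44578776,  0.23052181]), 'tool_rot': array([-0.60193113,  0.37106107, -0.36995359,  0.60260015]), 'ft_force': array([0.45866564, 0.50553537, 0.11498758]), 'ft_torque': array([-0.02014069,  0.02508087, -0.0263705 ]), 'g
[... 1309 characters left out ...]
 0.75), ([217.4, 241.3], 0.38)]
core1 scene [([150.5, 225.5], 0.94), ([237.2, 211.1], 0.9)]
core1 top [([397.3, 225.3], 0.97), ([326.9, 218.2], 0.75), ([217.4, 241.3], 0.38)]
core2 scene [([150.5, 225.5], 0.94), ([237.2, 211.1], 0.9)]
core2 top [([397.3, 225.3], 0.97), ([326.9, 218.2], 0.75), ([217.4, 241.3], 0.38)]
core3 scene [([150.5, 225.5], 0.94), ([237.2, 211.1], 0.9)]
core3 top [([397.3, 225.3], 0.97), ([326.9, 218.2], 0.75), ([217.4, 241.3], 0.38)]
tin scene [([345.3, 190.9], 0.58)]
tin top [([332.8, 154.9], 0.73)]
brush scene [([158.5, 285.9], 0.92)]
brush top [([397.3, 164.2], 0.69)]
hubcore scene [([308.2, 273.9], 0.86)]
hubcore top [([286.3, 144.2], 0.55), ([401.4, 225.5], 0.17)]
```

View pics/s0.png

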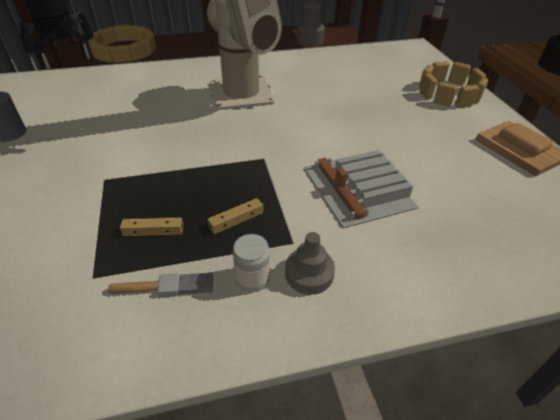

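View pics/t0.png

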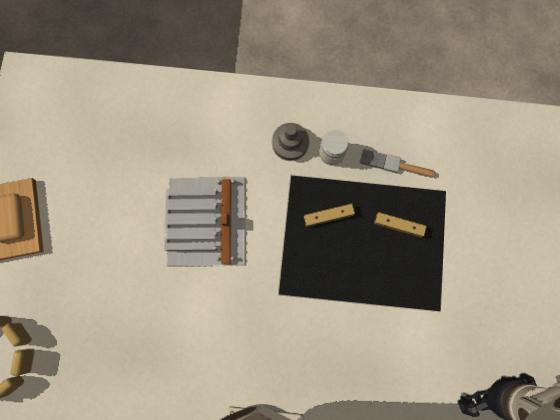

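Two cores: top picture at (330,216) and (401,225); the carrier is at (205,222) with the bar at (226,222). Tin (334,147), brush (397,163) and hubcore (290,141) are behind. Next I fit the poses.

```bash
cat >> h.py <<'E'
from scipy.optimize import least_squares
def pose3(p): # x,y,yaw -> fn local->world
    c,s=np.cos(p[2]),np.sin(p[2]);R=np.array([[c,-s,0],[s,c,0],[0,0,1]])
    return lambda L:np.atleast_2d(L)@R.T+np.array([p[0],p[1],0])
def rectcorners(c,mask):
    cn,_=cv2.findContours(mask.astype(np.uint8),cv2.RETR_EXTERNAL,cv2.CHAIN_APPROX_NONE)
    k=max(cn,key=cv2.contourArea);return k
def corefit(cams,masks,x0,z=0.014,L=0.13,W=0.028):
    """silhouette fit: compare mask moments/extents with projected box hull"""
    box=np.array([[i*W/2,j*L/2,z+k*W/2] for i in(-1,1) for j in(-1,1) for k in(-1,1)])
    th=np.linspace(0,np.pi,16,endpoint=False);D=np.c_[np.cos(th),np.sin(th)]
    ks=[rectcorners(c,m)[:,0,:].astype(float) for c,m in zip(cams,masks)]
    def res(p):
        r=[]
        for c,k in zip(cams,ks):
            q=proj(c,pose3(p)(box));
            a=k@D.T;b=q@D.T
            r+=list(a.max(0)-b.max(0)+0.0)+list(a.min(0)-b.min(0))
        return np.array(r)
    s=least_squares(res,x0,loss='soft_l1',x_scale=[.01,.01,.1]);return s.x,np.sqrt(np.mean(res(s.x)**2))
E
python3 - <<'E'
from h import *
s=snap('scene');t=snap('top')
C={'scene':s,'top':t}
for a,b,n in [((338.5,193.5),(225.4,222.2),'seat'),((396,167.6),(167.3,217.4),'bs'),((341.1,190.7),(227,220.2),'bar'),((345.2,189.4),(214.8,224),'carrier'),((150.5,225.5),(397.3,225.3),'c'),((237.2,211.1),(326.9,218.2),'c'),((308.2,273.9),(286.3,144.2),'hub'),((158.5,285.9),(397.3,164.2),'brush')]:
    print(n,np.round(tri(s,a,t,b)[0],4),round(tri(s,a,t,b)[1],4))
for xs,xt in zip([(357.1,206),(351.3,191.9),(345.3,185.1),(337.1,175.8)],[(217.6,198.6),(219.9,211),(217.6,227.5),(215.4,241.8)]):
    print(np.round(tri(s,xs,t,xt)[0],4), np.round(atz(s,xs,.006),4),np.round(atz(t,xt,.006),4))
M={}
for cn in C:
    hsv=cv2.cvtColor(C[cn]['color'],cv2.COLOR_BGR2HSV)
    for r in bot.cut_out('core0',cn): print(cn,r['conf'],np.round(r['extent'],1),r['region'].sum())
    for r in bot.cut_out('carrier',cn): print('car',cn,r['conf'],np.round(r['extent'],1),r['region'].sum())
    for r in bot.cut_out('bar',cn): print('bar',cn,r['conf'],np.round(r['extent'],1),r['region'].sum())
    M[cn]=[r for r in bot.cut_out('core0',cn)]
R={cn:sorted([r for r in M[cn] if r['conf']>.4],key=lambda r:r['extent'][0]) for cn in M}
a=R['scene'];b=R['top'][::-1]
for i in range(2):
    u=tri(s,[(a[i]['extent'][0]+a[i]['extent'][2])/2,(a[i]['extent'][1]+a[i]['extent'][3])/2],t,[(b[i]['extent'][0]+b[i]['extent'][2])/2,(b[i]['extent'][1]+b[i]['extent'][3])/2])[0]
    print('tri',u)
    for y0 in(0,.5,-.5): print(corefit([s,t],[a[i]['region'],b[i]['region']],[u[0],u[1],y0]))
cv2.imwrite('pics/ct.png',cv2.resize(t['color'][160:290,150:270],None,fx=5,fy=5,interpolation=cv2.INTER_CUBIC)[:600])
cv2.imwrite('pics/cs.png',cv2.resize(s['color'][140:230,295:425],None,fx=6,fy=6,interpolation=cv2.INTER_CUBIC))
E
```

```text
seat [ 0.5554  0.1573 -0.01  ] 0.0023
bs [0.5459 0.3051 0.0403] 0.0048
bar [0.5604 0.1563 0.0036] 0.0063
carrier [ 0.5464  0.1817 -0.0082] 0.0083
c [ 0.5911 -0.2987  0.0145] 0.0097
c [ 0.59   -0.1078  0.0173] 0.0003
hub [ 0.7857  0.0139 -0.0049] 0.0106
brush [ 0.758  -0.2875  0.0106] 0.006
[ 0.6154  0.1845 -0.0039] [0.6247 0.1772 0.006 ] [0.6142 0.1851 0.006 ]
[0.581  0.1756 0.0136] [0.5733 0.1817 0.006 ] [0.5816 0.1747 0.006 ]
[ 0.5385  0.1775 -0.    ] [0.5452 0.1761 0.006 ] [0.5372 0.1752 0.006 ]
[4.988e-01 1.740e-01 1.000e-04] [0.5052 0.168  0.006 ] [0.499 0.176 0.006]
scene 0.76 [209.2 199.6 261.9 231.1] 896
scene 0.75 [119.3 218.4 183.4 235.3] 1002
car scene 0.98 [302.9 148.3 416.6 225.7] 4544
bar scene 0.63 [230.  231.3 269.4 290. ] 1906
bar scene 0.56 [319.1 158.9 364.2 219. ] 910
top 0.56 [372.7 210.5 424.1 236.7] 683
car top 0.88 [164.1 175.  244.8 265.1] 6016
bar top 0.96 [216.7 179.1 226.4 263.4] 774
tri [ 0.59574908 -0.29897482  0.01493391]
(array([ 0.5934358 , -0.29961959, -0.20685928]), np.float64(1.3927664343795485))
(array([ 0.5934358 , -0.29961959, -0.20685987]), np.float64(1.3927663885161767))
(array([ 0.5934358 , -0.29961959, -0.20686044]), np.float64(1.3927663439916804))Traceback (most recent call last):
  File "<stdin>", line 18, in <module>
IndexError: list index out of range
```

```bash
cat >> h.py <<'E'
def yellow(c):
    h=cv2.cvtColor(c['color'],cv2.COLOR_BGR2HSV)
    m=cv2.inRange(h,(14,80,90),(32,255,255))
    n,l,st,ce=cv2.connectedComponentsWithStats(cv2.morphologyEx(m,cv2.MORPH_CLOSE,np.ones((3,3))))
    return [(l==i,st[i],ce[i]) for i in range(1,n) if st[i][4]>250]
def red(c):
    h=cv2.cvtColor(c['color'],cv2.COLOR_BGR2HSV)
    m=cv2.inRange(h,(0,120,40),(13,255,255))
    n,l,st,ce=cv2.connectedComponentsWithStats(m)
    return [(l==i,st[i],ce[i]) for i in range(1,n) if st[i][4]>100]
E
python3 - <<'E'
from h import *
s=snap('scene');t=snap('top')
for n,c in(('s',s),('t',t)):
    for m,st,ce in yellow(c): print(n,'y',st,np.round(ce,1))
    for m,st,ce in red(c): print(n,'r',st,np.round(ce,1))
cv2.imwrite('pics/ct.png',cv2.resize(t['color'][165:280,150:270],None,fx=5,fy=5,interpolation=cv2.INTER_CUBIC))
cv2.imwrite('pics/cs.png',cv2.resize(s['color'][140:230,295:425],None,fx=6,fy=6,interpolation=cv2.INTER_CUBIC))
E
```

```text
s y [424  62  33  36 301] [437.9  75.9]
s y [ 478  121   82   53 1612] [527.6 144.6]
s y [208 199  55  34 821] [235.7 214.5]
s y [120 218  62  14 604] [151.5 223. ]
s y [108 281  51  10 391] [133.4 286.1]
s r [323  25  35  20 537] [340.1  35. ]
s r [319 159  18  23 186] [328.4 169.1]
s r [336 168  29  50 400] [349.1 194.9]
t y [   0  178   40   83 2573] [ 17.4 219.3]
t y [304 204  51  22 561] [328.6 214.1]
t y [374 212  52  24 566] [400.  223.7]
t r [220 179  11  85 758] [225.3 221.1]
```

View pics/ct.png

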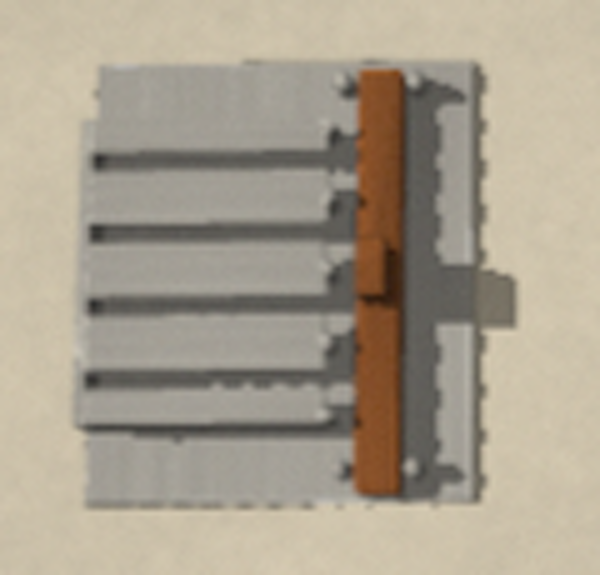

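View pics/cs.png

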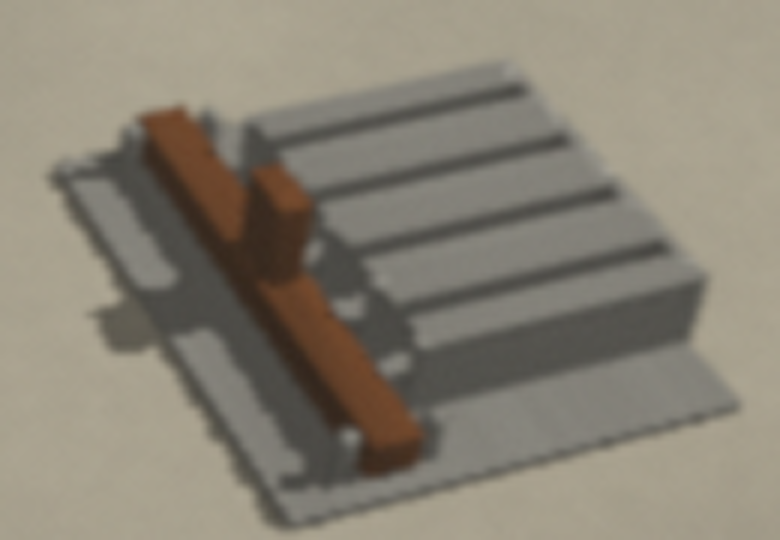

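```bash
python3 - <<'E'
from h import *
s=snap('scene');t=snap('top')
T=lambda X,Y:(150+(X+.5)/5-.5,165+(Y+.5)/5-.5)
S=lambda X,Y:(295+(X+.5)/6-.5,140+(Y+.5)/6-.5)
top=[((118,-70,6),T(476,63)),((-118,-70,6),T(480,499)),((118,132,6),T(99,67)),((-118,132,6),T(86,506)),((79.5,132,41),T(83,121)),((-79.5,132,41),T(77,427)),
 ((112,-10,26),T(359,70)),((112,-34,26),T(403,70)),((-112,-34,26),T(401,495)),((-112,-10,26),T(355,493))]
sc=[((-118,-70,6),S(60,168)),((118,-70,6),S(286,520)),((118,132,6),S(738,403)),((79.5,132,41),S(706,278)),((-79.5,132,41),S(512,65)),((79.5,2,41),S(415,345)),
 ((-112,-34,26),S(142,119)),((-112,-10,26),S(185,107)),((112,-34,26),S(361,445)),((112,-10,26),S(420,425))]
def f(sets):
    def res(p): return np.concatenate([(proj(c,pose3(p)(np.array([a for a,_ in L])/1000))-np.array([b for _,b in L])).ravel() for c,L in sets])
    r=least_squares(res,[.555,.18,0],x_scale=[.01,.01,.1]);return r.x,res(r.x).reshape(-1,2)
for st in([(t,top)],[(s,sc)],[(t,top),(s,sc)]):
    p,r=f(st);print(np.round(p,4));print(np.round(r,1).tolist())
# cores
ys=yellow(s);yt=yellow(t)
for cs,ct,x0 in (((235.7,214.5),(328.6,214.1),(.59,-.108,0)),((151.5,223),(400,223.7),(.593,-.3,0))):
    g=lambda ys,c:min(ys,key=lambda r:np.hypot(*(r[2]-c)))[0]
    for cams,ms in (([t],[g(yt,ct)]),([s],[g(ys,cs)]),([s,t],[g(ys,cs),g(yt,ct)])):
        for y0 in (-.2,.2):
            p,e=corefit(cams,ms,[x0[0],x0[1],y0]);print('core',np.round(p,4),round(e,2))
E
```

```text
[0.5545 0.1758 0.1172]
[[0.0, 0.0], [-0.9, 1.2], [0.1, 0.1], [0.1, 0.7], [0.1, 0.4], [-0.6, 0.2], [0.2, -0.7], [0.5, -0.8], [0.3, -0.8], [0.2, -0.3]]
[0.5556 0.1758 0.0982]
[[-0.9, -1.9], [-0.8, -0.1], [0.1, 0.2], [0.1, 0.0], [-0.1, -1.2], [0.3, 0.3], [-0.7, -1.0], [0.4, -0.7], [0.9, 0.9], [0.4, 1.9]]
[0.5549 0.1757 0.1095]
[[0.4, 0.1], [-1.2, 1.3], [0.5, -0.4], [-0.2, 0.2], [0.4, -0.0], [-0.8, -0.3], [0.5, -0.8], [0.8, -0.9], [0.0, -0.9], [-0.1, -0.4], [-1.3, -1.8], [-0.3, -0.2], [0.1, -0.6], [-0.1, -0.6], [-0.7, -1.6], [0.6, 0.0], [-1.2, -1.0], [-0.1, -0.7], [1.3, 0.7], [0.8, 1.6]]
core [ 0.6008 -0.1117  0.3278] 0.92
core [ 0.6008 -0.1117  0.3278] 0.92
core [ 0.5958 -0.1113  0.387 ] 1.6
core [ 0.5958 -0.1113  0.387 ] 1.6
core [ 0.5994 -0.1117  0.345 ] 1.38
core [ 0.5994 -0.1117  0.345 ] 1.38
core [ 0.5949 -0.299  -0.1729] 0.92
core [ 0.5949 -0.299  -0.1729] 0.92
core [ 0.5846 -0.3012 -0.3042] 2.29
core [ 0.5846 -0.3012 -0.3042] 2.29
core [ 0.593  -0.2997 -0.211 ] 2.12
core [ 0.593  -0.2997 -0.211 ] 2.12
```

```bash
cat >> h.py <<'E'
from scipy.spatial.transform import Rotation as Ro
def tcp():
    o=bot.get_obs();return np.array(o['eef_pos']),Ro.from_quat(o['tool_rot']),o
def target(x,y,z,yaw): # tool x = (cos yaw, sin yaw), tool y down
    X=np.array([np.cos(yaw),np.sin(yaw),0]);Y=np.array([0,0,-1.]);return np.array([x,y,z]),Ro.from_matrix(np.c_[X,Y,np.cross(X,Y)])
def delta(x,y,z,yaw):
    p,R,o=tcp();P,T=target(x,y,z,yaw)
    rv=(R.inv()*T).as_rotvec(degrees=True)
    print('rotvec',np.round(rv,2),'shift old axes',np.round(R.inv().apply(P-p)*1000,1),'shift new axes',np.round(T.inv().apply(P-p)*1000,1))
E
python3 - <<'E'
from h import *
t=snap('top');s=snap('scene')
im=t['color'].astype(float);d=im[:,:,2]-im[:,:,0]   # red-blue
pts=[]
def edge(row,lo,hi):
    x=np.arange(lo,hi);v=d[row,lo:hi];b=(v.max()+v[[0,-1]].mean())/2
    i=np.where(v>b)[0];a,e=i[0],i[-1]
    L=x[a]-(v[a]-b)/(v[a]-v[a-1]);Rr=x[e]+(v[e]-b)/(v[e]-v[e+1]);return L,Rr
for r in list(range(183,208,3))+list(range(230,260,3)):
    L,Rr=edge(r,212,238);pts.append((r,L,Rr))
pts=np.array(pts)
A=np.array([atz(t,(p[2],p[0]),.026)[:2] for p in pts]);B=np.array([atz(t,(p[1],p[0]),.026)[:2] for p in pts])
for Q in(A,B):
    k=np.polyfit(Q[:,0],Q[:,1],1);print('yaw',np.arctan(k[0]),'y at x=.5545',np.polyval(k,.5545),np.std(Q[:,1]-np.polyval(k,Q[:,0])))
p,R,o=tcp();print(np.round(R.as_matrix(),3))
delta(.5572,.1538,.20,.11)
E
```

```text
yaw 0.1165187759840164 y at x=.5545 0.14373156541579352 0.0001897548347814254
yaw 0.11501586505103997 y at x=.5545 0.16654616942738867 0.0005077151404439852
[[ 0.451  0.     0.893]
 [-0.893  0.     0.451]
 [-0.    -1.     0.   ]]
rotvec [ -0.  -69.5   0. ] shift old axes [-386.    31.3  566.7] shift new axes [395.6  31.3 560. ]
```

```bash
python3 -m inch '0 -10 0 0 0 0 0; 0 -10 0 0 0 0 0; 0 -10 0 0 0 0 0; 0 -10 0 0 0 0 0; 0 -10 0 0 0 0 0; 0 -10 0 0 0 0 0; 0 -9.8 0 0 0 0 0' && python3 -m inch '0 0 0 36 0 50 0; 0 0 0 36 0 50 0; 0 0 0 36 0 50 0; 0 0 0 36 0 50 0; 0 0 0 36 0 50 0; 0 0 0 36 0 50 0; 0 0 0 36 0 50 0; 0 0 0 36 0 50 0; 0 0 0 36 0 50 0; 0 0 0 36 0 50 0; 0 0 0 36 0 50 0; 0 0 0 0 0 0 0'
python3 - <<'E'
from h import *
delta(.5570,.1548,.15,.115)
t=snap('top','t1.png');s=snap('scene','s1.png');print(tcp()[2])
E
```

```text
clock: 3.28
eef_pos: [0.2254, -0.4463, 0.2313]
tool_rot: [-0.706, -0.043, 0.043, 0.706]
ft_force: [-0.4, 0.1, -0.4]
grip_width: 0.0854
clock: 4.78
eef_pos: [0.5567, 0.1495, 0.2297]
tool_rot: [-0.706, -0.042, 0.043, 0.706]
ft_force: [0.0, -0.7, -0.5]
grip_width: 0.0857
rotvec [-0.03  0.34 -0.05] shift old axes [ 1.  79.7  5.2] shift new axes [ 0.9 79.7  5.3]
{'clock': 4.875, 'joint_pos': array([ 2.57432418e-01,  3.91428807e-01,  2.13856915e-01,  1.39493962e+00,
       -3.95335138e-04,  1.71150018e+00]), 'joint_vel': array([-3.48864564e-02, -3.23851075e-02, -2.43466506e-02,  2.92569343e-03,
       -9.78008892e-05,  1.19476595e-03]), 'tau': array([ 9.62655209e-01, -4.39219129e+01,  2.59054971e+01, -1.26734097e-01,
        6.00684620e-02,  5.77765153e-03]), 'eef_pos': array([0.55527265, 0.14606485, 0.23052707]), 'tool_rot': array([ 0.70615943,  0.04067967, -0.04181325, -0.70564557]), 'ft_force': array([-0.36684551, -0.48343649, -0.53230376]), 'ft_torque': array([-0.00744502,  0.06290732,  0.02233751]), 'grip_width': 0.08542274463738843}
```

View pics/s1.png

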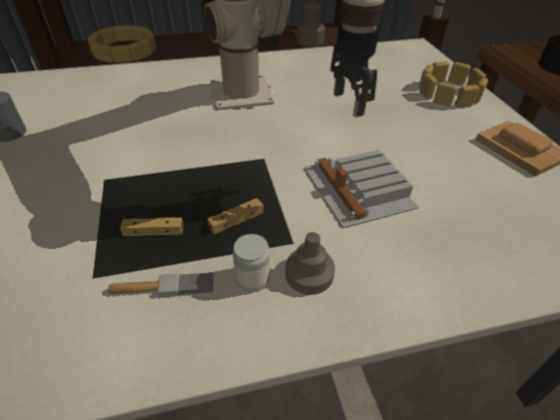

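The gripper hangs above the carrier (scene (355,95)) and everything else is unmoved. Now I center it and descend partway.

```bash
python3 -m inch '0 0.3 0 1 0 5.5 0; 0 0 0 0 40 0 0; 0 0 0 0 40 0 0; 0 0 0 0 0 0 0; 0 0 0 0 0 0 0'
python3 - <<'E'
from h import *
delta(.5570,.1548,.045,.115)
t=snap('top','t2.png');s=snap('scene','s2.png')
cv2.imwrite('pics/c2.png',np.hstack([cv2.resize(s['color'][80:230,290:425],(540,600)),]))
print(np.round(proj(t,[tcp()[0]]),1),np.round(proj(s,[tcp()[0]]),1))
E
```

```text
clock: 5.5
eef_pos: [0.5567, 0.1507, 0.1532]
tool_rot: [-0.706, -0.039, 0.038, 0.706]
ft_force: [-0.1, -0.4, -0.2]
grip_width: 0.0852
rotvec [-0.02 -0.36  0.13] shift old axes [  0.5 108.2   4. ] shift new axes [  0.8 108.2   4. ]
[[221.5 210.7]] [[344.6 140.3]]
```

View pics/c2.png

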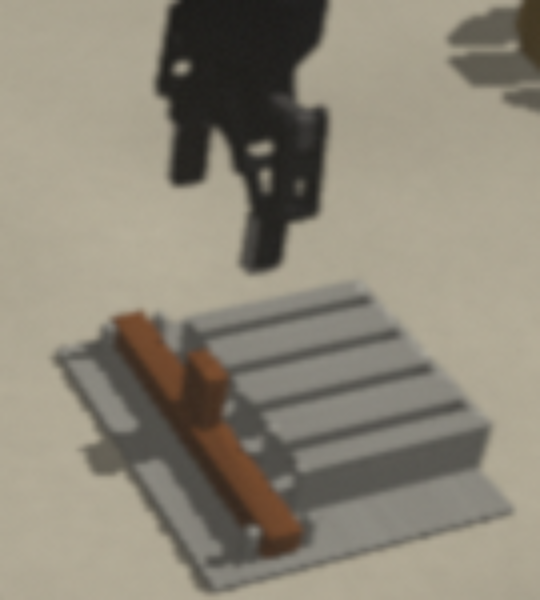

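View pics/t2.png

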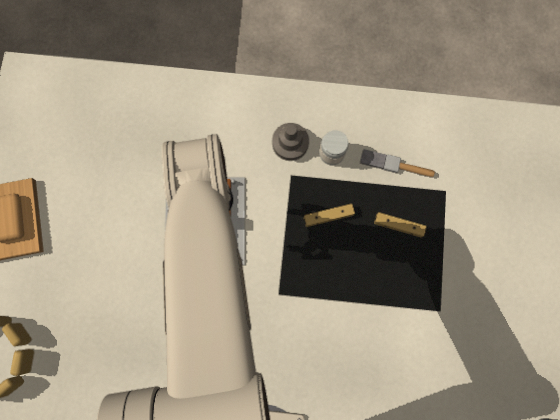

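```bash
python3 -m inch '0 -0.3 0 0.7 0 4 0; 0 0 0 0 30 0 0.3; 0 0 0 0 30 0 0.4; 0 0 0 0 30 0 0.4; 0 0 0 0 0 0 0.4; 0 0 0 0 0 0 0.4;0 0 0 0 0 0 0.4;0 0 0 0 0 0 0.4'
python3 - <<'E'
from h import *
delta(.5570,.1548,.034,.115); print(tcp()[2]['grip_width'],tcp()[2]['ft_force'])
s=snap('scene');cv2.imwrite('pics/c3.png',cv2.resize(s['color'][110:230,290:425],(675,600)))
E
```

```text
clock: 6.6
eef_pos: [0.5571, 0.1555, 0.0627]
tool_rot: [-0.706, -0.042, 0.04, 0.706]
ft_force: [-0.6, 0.1, 0.6]
grip_width: 0.0512
rotvec [-0.02  0.01  0.14] shift old axes [-0.3 28.7 -0.7] shift new axes [-0.2 28.7 -0.7]
0.0512132542726666 [-0.60942145  0.10706551  0.63446313]
```

View pics/c3.png

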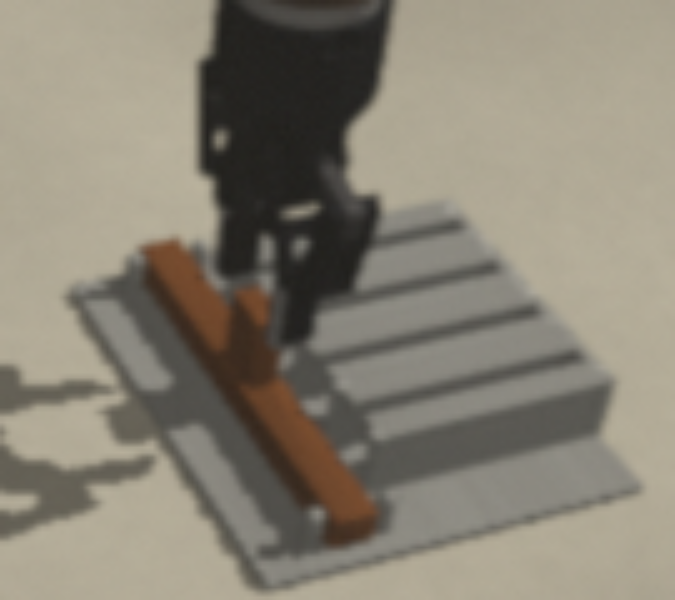

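Closure 0.4 gives 51.2 mm, so the width is linear (85.4·(1−c)). I descend around the grip block and close in stages, so the grip stiffness shows on the bar before I use it on a core.

```bash
python3 -m inch '0 0 0 0 15 -0.7 0.4; 0 0 0 0 13.5 0 0.4; 0 0 0 0 0 0 0.4; 0 0 0 0 0 0 0.6; 0 0 0 0 0 0 0.6; 0 0 0 0 0 0 0.6'
for i in 1; do :; done
python3 -m inch '0 0 0 0 0 0 0.64; 0 0 0 0 0 0 0.64; 0 0 0 0 0 0 0.64'
python3 -m inch '0 0 0 0 0 0 0.66; 0 0 0 0 0 0 0.66; 0 0 0 0 0 0 0.66'
python3 -m inch '0 0 0 0 0 0 0.68; 0 0 0 0 0 0 0.68; 0 0 0 0 0 0 0.68'
python3 -m inch '0 0 0 0 0 0 0.72; 0 0 0 0 0 0 0.72; 0 0 0 0 0 0 0.72'
python3 - <<'E'
from h import *
delta(.5570,.1548,.034,.115)
E
```

```text
clock: 7.4
eef_pos: [0.5567, 0.1546, 0.0332]
tool_rot: [-0.706, -0.041, 0.04, 0.706]
ft_force: [0.1, -0.0, 0.2]
grip_width: 0.0345
clock: 7.78
eef_pos: [0.5563, 0.1545, 0.0329]
tool_rot: [-0.706, -0.041, 0.041, 0.706]
ft_force: [-0.8, -0.5, -0.5]
grip_width: 0.0306
clock: 8.15
eef_pos: [0.5564, 0.1545, 0.0329]
tool_rot: [-0.706, -0.041, 0.041, 0.706]
ft_force: [-0.3, 0.1, 1.9]
grip_width: 0.0294
clock: 8.52
eef_pos: [0.5565, 0.1546, 0.033]
tool_rot: [-0.706, -0.041, 0.041, 0.706]
ft_force: [0.2, 0.3, 4.1]
grip_width: 0.0296
clock: 8.9
eef_pos: [0.5565, 0.1546, 0.0331]
tool_rot: [-0.706, -0.041, 0.041, 0.706]
ft_force: [-0.2, -0.0, 4.9]
grip_width: 0.0291
rotvec [-0.01  0.01  0.03] shift old axes [ 0.5 -0.9  0.2] shift new axes [ 0.5 -0.9  0.2]
```

```bash
python3 -m inch '0 0 0 0 0 0 0.655; 0 0 0 0 0 0 0.655; 0 0 0 0 0 0 0.655; 0 0 0 0 0 0 0.655'
python3 -m inch '0 0 0 0 -2 0 0.655; 0 0 0 0 -2 0 0.655;0 0 0 0 -2 0 0.655; 0 0 0 0 0 0 0.655; 0 0 0 0 0 0 0.655; 0 0 0 0 0 0 0.655'
python3 - <<'E'
from h import *
F=[]
for i in range(5):
    s=snap('scene');F.append(bot.get_obs()['ft_force'])
print(np.mean(F,0),bot.get_obs()['grip_width']);cv2.imwrite('pics/c4.png',cv2.resize(s['color'][110:230,290:425],(675,600)))
E
```

```text
clock: 9.4
eef_pos: [0.5565, 0.1546, 0.033]
tool_rot: [-0.706, -0.041, 0.041, 0.706]
ft_force: [0.1, 0.5, 4.6]
grip_width: 0.03
clock: 10.15
eef_pos: [0.5562, 0.1545, 0.0387]
tool_rot: [-0.706, -0.041, 0.041, 0.706]
ft_force: [-0.3, 0.0, -1.4]
grip_width: 0.0293
[-0.43050533 -0.10549166 -1.33650735] 0.029398429072619914
```

View pics/c4.png

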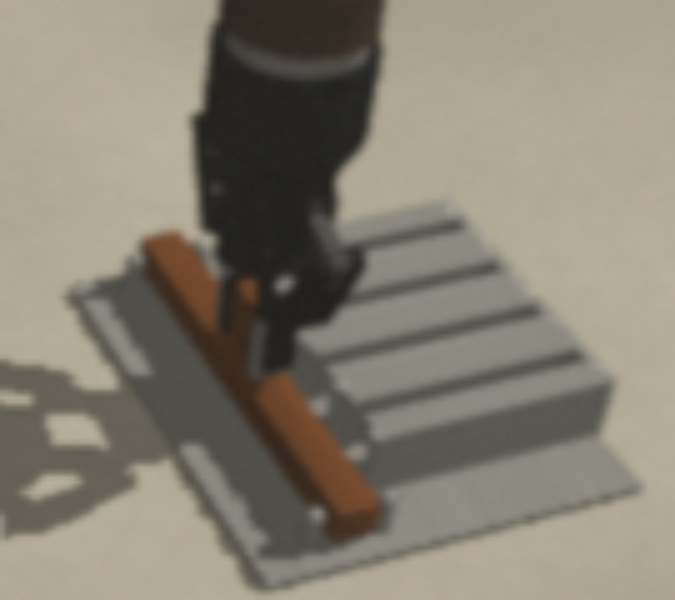

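The wrist force shows −1.34 N, the bar's weight, so it is lifted even at closure 0.655. I firm up the grip, which is harmless on the wooden bar, and carry it clear.

```bash
python3 -m inch '0 0 0 0 0 0 0.75; 0 0 0 0 -20 0 0.75; 0 0 0 0 -30 0 0.75; 0 0 0 0 -30 0 0.75; 0 0 0 0 -10 0 0.75; 0 0 0 -10 0 -20 0.75; 0 0 0 -30 0 -30 0.75; 0 0 0 -40 0 -30 0.75;0 0 0 -45 0 -20 0.75;0 0 0 -45 0 -7 0.75;0 0 0 -34 0 0 0.75;0 0 0 0 0 0 0.75'
python3 - <<'E'
from h import *
delta(.3665,.0246,.029,.115)
s=snap('scene','s5.png')
E
```

```text
clock: 11.9
eef_pos: [0.3625, 0.0243, 0.1279]
tool_rot: [0.706, 0.039, -0.042, -0.706]
ft_force: [0.5, 0.1, -0.6]
grip_width: 0.0291
rotvec [-0.01 -0.02 -0.19] shift old axes [ 4.3 98.9 -0.2] shift new axes [ 4.  98.9 -0.2]
```

View pics/s5.png

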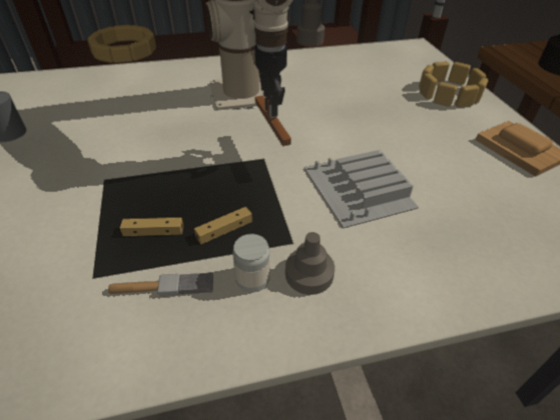

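The bar hangs at scene (273,118). The right core was knocked from (236,215) to (223,225), so I will measure it again. Now I lower the bar.

```bash
python3 -m inch '0 0 0 0 25 0 0.75; 0 0 0 0 25 0 0.75; 0 0 0 0 25 0 0.75; 0 0 0 0 14 0 0.75; 0 0 0 0 5 0 0.75; 0 0 0 0 3 0 0.75; 0 0 0 0 0 0 0.75; 0 0 0 0 0 0 0.75'
python3 -m inch '0 0 0 0 0 0 0.75; 0 0 0 0 0 0 0.75'
```

```text
clock: 12.95
eef_pos: [0.3665, 0.0248, 0.0323]
tool_rot: [-0.706, -0.041, 0.04, 0.706]
ft_force: [-0.9, -0.0, -1.9]
grip_width: 0.0288
clock: 13.2
eef_pos: [0.3661, 0.0248, 0.0321]
tool_rot: [0.706, 0.041, -0.04, -0.706]
ft_force: [-0.2, 0.3, -1.0]
grip_width: 0.0293
```

```bash
python3 -m inch '0 0 0 0 2 0 0.75; 0 0 0 0 2 0 0.75; 0 0 0 0 0 0 0.75; 0 0 0 0 0 0 0.75'
```

```text
clock: 13.7
eef_pos: [0.3659, 0.0248, 0.0277]
tool_rot: [-0.706, -0.041, 0.041, 0.706]
ft_force: [-0.9, 0.1, -2.2]
grip_width: 0.0292
```

```bash
python3 -m inch '0 0 0 0 0.7 0 0.75; 0 0 0 0 0 0 0.75; 0 0 0 0 0 0 0.5; 0 0 0 0 0 0 0.45; 0 0 0 0 0 0 0.45; 0 0 0 0 0 0 0.45'
python3 - <<'E'
from h import *
p,R,o=tcp();print(p,R.as_matrix()[:,0],o['grip_width'])
E
python3 -m inch '0 0 0 0 -30 0 0.45; 0 0 0 0 -40 0 0.45; 0 0 0 0 -40 0 0.3; 0 0 0 0 -30 0 0; 0 0 0 0 0 0 0'
python3 - <<'E'
from h import *
s=snap('scene','s6.png');t=snap('top','t6.png')
for n,c in(('s',s),('t',t)):
    for m,st,ce in yellow(c): print(n,'y',st,np.round(ce,1))
E
```

```text
clock: 14.45
eef_pos: [0.366, 0.0248, 0.0272]
tool_rot: [0.706, 0.041, -0.041, -0.706]
ft_force: [0.0, -0.4, 0.7]
grip_width: 0.0469
[0.36603364 0.02478343 0.02715866] [9.93365679e-01 1.14998265e-01 1.66014308e-04] 0.0469479336182427
clock: 15.08
eef_pos: [0.3679, 0.0249, 0.1693]
tool_rot: [-0.706, -0.043, 0.039, 0.706]
ft_force: [0.5, 0.1, -1.3]
grip_width: 0.0854
s y [424  62  33  36 308] [437.8  75.7]
s y [ 478  121   82   53 1624] [527.4 144.6]
s y [195 207  57  36 890] [223.2 224. ]
s y [120 218  62  15 609] [151.6 223.1]
s y [108 281  51  10 391] [133.5 286.1]
t y [   0  178   40   82 2591] [ 17.4 219.4]
t y [316 196  51  23 560] [341.3 206.5]
t y [374 212  52  24 573] [399.8 223.7]
```

View pics/s6.png

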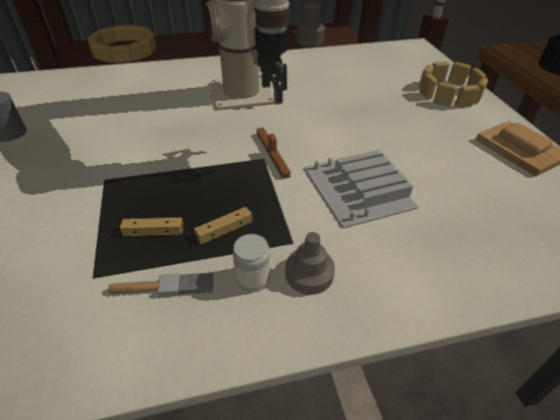

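View pics/t6.png

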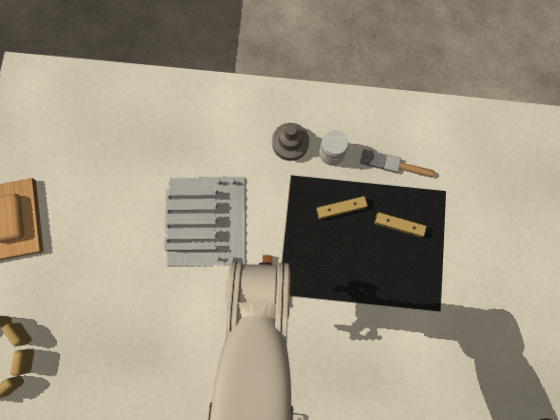

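```bash
python3 - <<'E'
from h import *
s=snap('scene');t=snap('top')
cv2.imwrite('pics/ct7.png',cv2.resize(t['color'][170:275,155:255],None,fx=5.7,fy=5.7,interpolation=cv2.INTER_CUBIC))
cv2.imwrite('pics/cs7.png',cv2.resize(s['color'][140:230,295:425],None,fx=6,fy=6,interpolation=cv2.INTER_CUBIC))
ys=yellow(s);yt=yellow(t)
for cs,ct,x0 in (((223.2,224),(341.3,206.5),(.61,-.13,0)),((151.5,223),(400,223.7),(.593,-.3,0))):
    g=lambda ys,c:min(ys,key=lambda r:np.hypot(*(r[2]-c)))[0]
    for cams,ms in (([t],[g(yt,ct)]),([s,t],[g(ys,cs),g(yt,ct)])):
            p,e=corefit(cams,ms,[x0[0],x0[1],0]);print('core',np.round(p,4),round(e,2))
    print('centroid height tri',tri(s,cs,t,ct))
print(atz(t,(334,140),.1),atz(t,(362,157),.01),atz(t,(290,133),.05))
E
```

```text
core [ 0.6237 -0.1426  0.3459] 0.82
core [ 0.6226 -0.1428  0.355 ] 1.22
centroid height tri (array([ 0.6248672 , -0.14389032,  0.01774458]), np.float64(0.0019248389721971519))
core [ 0.5948 -0.2989 -0.1733] 0.92
core [ 0.5931 -0.2996 -0.2111] 1.98
centroid height tri (array([ 0.59397048, -0.29875117,  0.02538877]), np.float64(0.0010065613404970255))
[ 0.777679   -0.10245384  0.1       ] [ 0.76809218 -0.18822519  0.01      ] [0.80142597 0.01134492 0.05      ]
```

View pics/ct7.png

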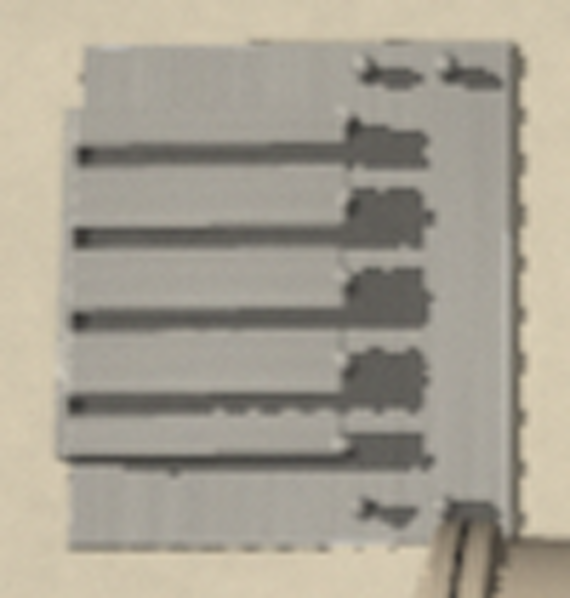

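View pics/cs7.png

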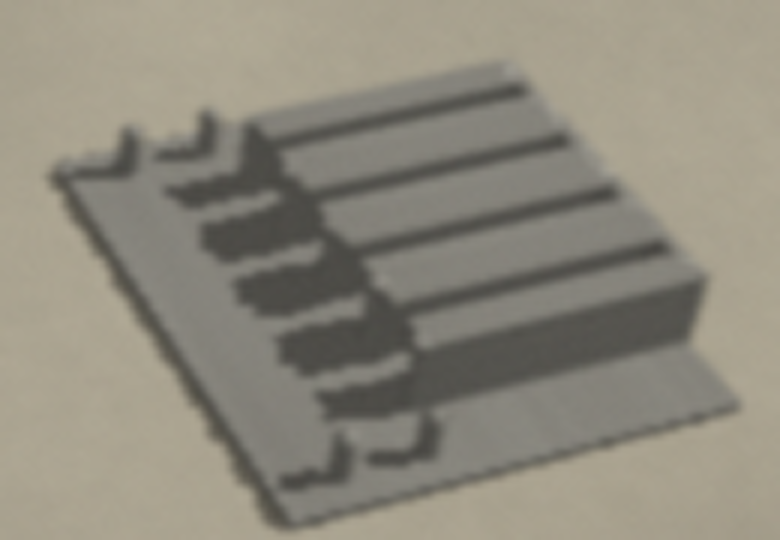

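```bash
python3 - <<'E'
from h import *
t=snap('top');s=snap('scene')
d=255-t['color'].astype(float).mean(2)
p0=np.array([.5549,.1757,.115])
f=pose3(p0)
for xs in (57,19,-19,-57):
    o=[]
    for y in range(30,120,6):
        xx=np.arange(xs-14,xs+14.1,.5)
        q=proj(t,f(np.c_[xx,np.full(len(xx),y),np.full(len(xx),41)]/1000)).astype(np.float32)
        v=cv2.remap(d.astype(np.float32),q[:,:1],q[:,1:],cv2.INTER_LINEAR)[:,0]
        w=np.clip(v-np.percentile(v,40),0,None);o.append((w*xx).sum()/w.sum()-xs)
    k=np.polyfit(np.arange(30,120,6)-75,o,1);print(xs,'mean off mm',round(k[1],2),'slope',round(k[0],4),np.round(o,1))
E
```

```text
57 mean off mm 1.8 slope -0.0005 [2.3 1.9 1.5 1.5 1.6 1.7 1.8 1.8 1.9 2.  2.2 2.  1.9 1.5 1.6]
19 mean off mm 1.67 slope -0.0018 [1.8 1.8 1.8 1.8 1.7 1.8 1.7 1.4 1.5 1.5 1.6 1.7 1.7 1.8 1.6]
-19 mean off mm 1.92 slope -0.0034 [2.  2.1 2.1 2.2 1.7 2.  1.9 2.  2.2 2.1 1.7 1.7 1.7 1.7 1.9]
-57 mean off mm 1.9 slope -0.0063 [2.5 1.6 2.4 2.  1.8 2.9 1.7 1.6 1.9 1.9 1.6 1.6 1.7 1.8 1.9]
```

```bash
python3 - <<'E'
from h import *
t=snap('top');s=snap('scene')
p0=np.array([.5549,.1757,.115]);f=pose3(p0)
for nm,c in(('top',t),('scene',s)):
  d=255-c['color'].astype(float).mean(2)
  for xs in (57,19,-19,-57):
    P=[]
    for y in range(40,115,3):
        xx=np.arange(xs-14,xs+14.1,.25)
        q=proj(c,f(np.c_[xx,np.full(len(xx),y),np.full(len(xx),41)]/1000)).astype(np.float32)
        P.append(cv2.remap(d.astype(np.float32),q[:,:1],q[:,1:],cv2.INTER_LINEAR)[:,0])
    v=np.mean(P,0);b=(v.max()+np.percentile(v,20))/2;i=np.where(v>b)[0];print(nm,xs,'half-level edges rel',xx[i[0]]-xs,xx[i[-1]]-xs,'bg',v[0].round(),v[-1].round(),'max',v.max().round())
E
```

```text
top 57 half-level edges rel -3.0 6.75 bg 95.0 96.0 max 162.0
top 19 half-level edges rel -3.0 6.25 bg 93.0 94.0 max 166.0
top -19 half-level edges rel -2.75 6.75 bg 93.0 93.0 max 164.0
top -57 half-level edges rel -2.75 6.5 bg 94.0 92.0 max 163.0
scene 57 half-level edges rel -2.5 7.0 bg 126.0 126.0 max 174.0
scene 19 half-level edges rel -2.75 7.0 bg 125.0 124.0 max 173.0
scene -19 half-level edges rel -2.75 7.25 bg 125.0 124.0 max 171.0
scene -57 half-level edges rel -2.75 7.25 bg 125.0 124.0 max 169.0
```

```bash
python3 - <<'E'
from h import *
s=snap('scene');t=snap('top')
t0=cv2.imread('pics/t0.png')
def draw(im,c,p,x0,y0,w,h,k,fn):
    f=pose3(p);I=cv2.resize(im[y0:y0+h,x0:x0+w],None,fx=k,fy=k,interpolation=cv2.INTER_CUBIC)
    def pl(L,col,cl=False):
        q=(proj(c,f(np.array(L)/1000))-[x0,y0]+.5)*k-.5
        cv2.polylines(I,[np.int32(np.round(q*8))],cl,col,1,cv2.LINE_AA,3)
    pl([(118,-70,6),(118,132,6),(-118,132,6),(-118,-70,6)],(0,255,0),True)
    pl([(79.5,2,41),(79.5,132,41),(-79.5,132,41),(-79.5,2,41)],(255,0,0),True)
    for x in(57,19,-19,-57):
        pl([(x-5,0,41),(x-5,126,41),(x+5,126,41),(x+5,0,41)],(0,0,255))
    for x in(-102,102):
        for y in(-41,-3):
            pl([(x,y,6),(x,y,30)],(255,0,255))
    pl([(112,-10,26),(112,-34,26),(-112,-34,26),(-112,-10,26)],(255,255,0),True)
    cv2.imwrite('pics/'+fn,I)
p=(.5569,.1759,.117)
draw(t['color'],t,p,155,170,100,105,5.7,'o1.png')
draw(s['color'],s,p,295,140,130,90,6,'o2.png')
draw(t0,t,p,155,170,100,105,5.7,'o3.png')
E
```

```text
(no output)
```

View pics/o1.png

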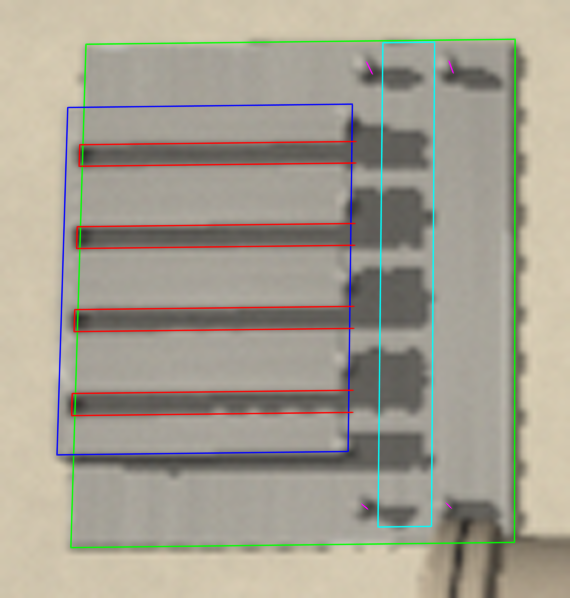

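View pics/o2.png

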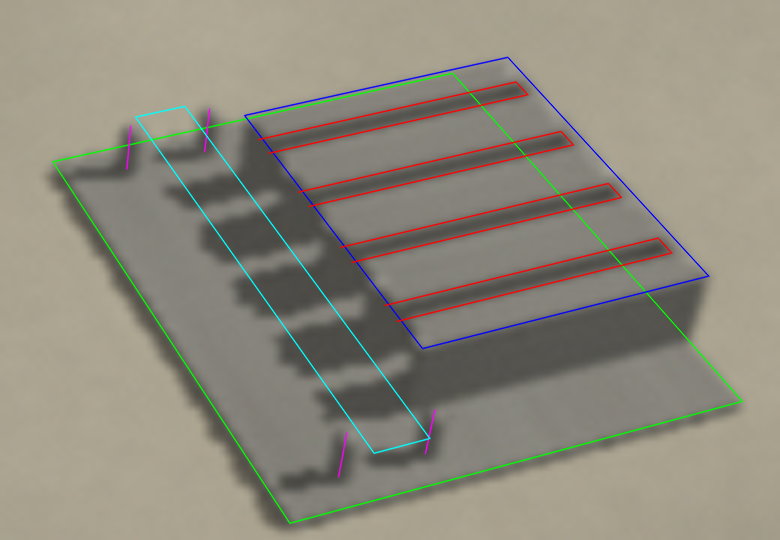

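View pics/o3.png

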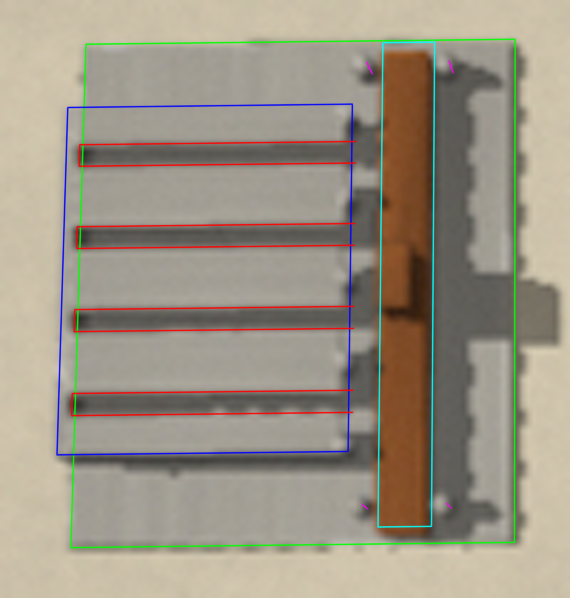

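The model (carrier at 0.5569, 0.1759, yaw 0.117) lies on slots, plate edges and pins in both views. The bar originally sat about 3 mm toward −x, which agrees with the gripper-centred value. Now to core A at (0.6237, −0.1426, yaw 0.346).

```bash
python3 - <<'E'
from h import *
delta(.6237,-.1426,.13,.346)
E
```

```text
rotvec [-1.000e-02 -1.322e+01 -7.000e-02] shift old axes [ 237.2   36.3 -195.9] shift new axes [ 186.    36.6 -245. ]
```

```bash
python3 -m inch '0 -6.6 0 0 0 0 0.3; 0 -6.6 0 0 0 0 0.4; 0 0 0 31 6 -40 0.4; 0 0 0 31 6 -41 0.4; 0 0 0 31 6 -41 0.4; 0 0 0 31 6 -41 0.4; 0 0 0 31 6 -41 0.4; 0 0 0 31 6 -41 0.4; 0 0 0 0 0 0 0.4; 0 0 0 0 0 0 0.4'
python3 - <<'E'
from h import *
delta(.6237,-.1426,.006,.346)
s=snap('scene');cv2.imwrite('pics/c8.png',cv2.resize(s['color'][150:300,90:290],(800,600)))
E
```

```text
clock: 16.82
eef_pos: [0.6231, -0.1425, 0.13]
tool_rot: [-0.696, -0.121, 0.122, 0.697]
ft_force: [0.5, 0.5, -0.6]
grip_width: 0.0515
rotvec [-0.09 -0.03 -0.12] shift old axes [  0.8 124.   -0.5] shift new axes [  0.5 124.   -0.3]
```

View pics/c8.png

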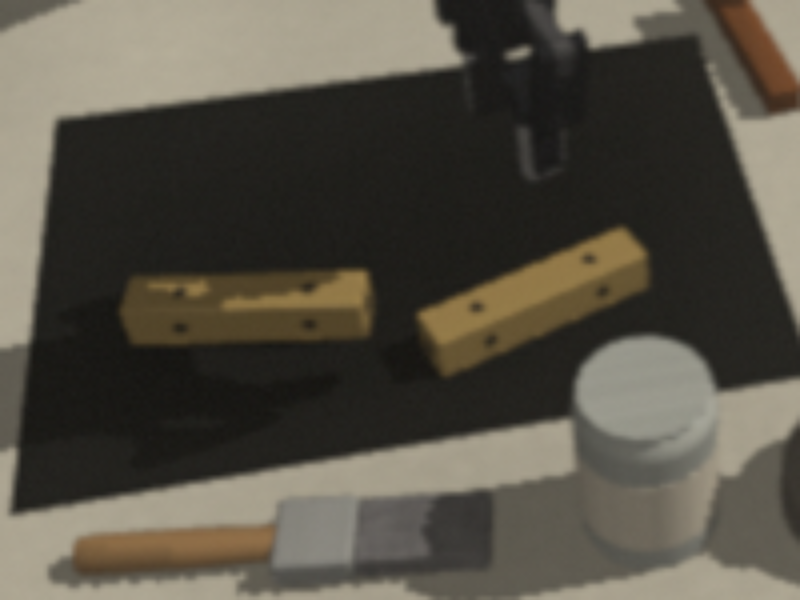

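Gripper hangs over core A (crop (540,290)), aligned with it. Descending.

```bash
python3 -m inch '0 0 0 0.5 30 0 0.4; 0 0 0 0 30 0 0.4; 0 0 0 0 15 0 0.4; 0 0 0 0 0 0 0.4; 0 0 0 0 0 0 0.4'
python3 - <<'E'
from h import *
delta(.6237,-.1426,.006,.346)
s=snap('scene');cv2.imwrite('pics/c9.png',cv2.resize(s['color'][150:300,90:290],(800,600)))
E
```

```text
clock: 17.5
eef_pos: [0.6253, -0.1425, 0.0578]
tool_rot: [0.697, 0.123, -0.121, -0.696]
ft_force: [-0.2, 0.1, 0.4]
grip_width: 0.0514
rotvec [ 0.08 -0.    0.12] shift old axes [-1.6 51.8  0.5] shift new axes [-1.5 51.8  0.5]
```

View pics/c9.png

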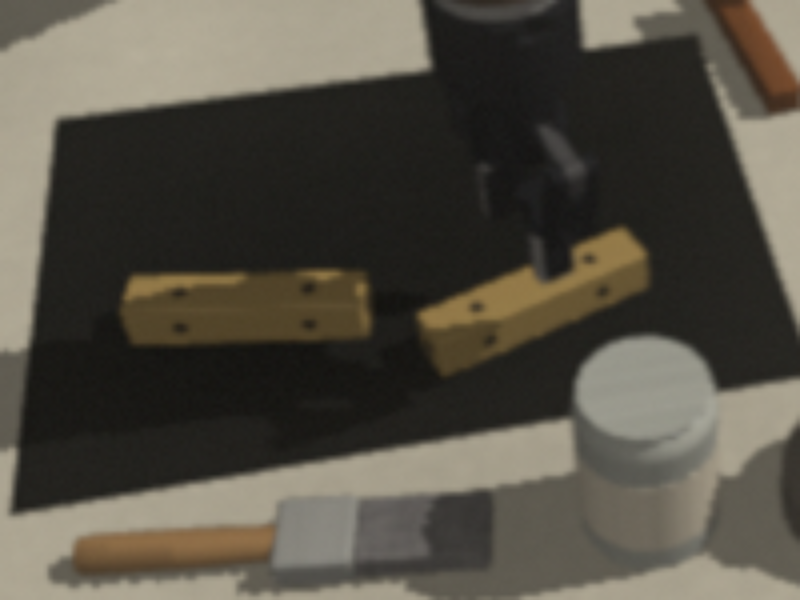

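```bash
python3 -m inch '0 0 0 -1.5 25 0.5 0.4; 0 0 0 0 20 0 0.4; 0 0 0 0 6 0 0.4; 0 0 0 0 0 0 0.4; 0 0 0 0 0 0 0.5; 0 0 0 0 0 0 0.6; 0 0 0 0 0 0 0.6; 0 0 0 0 0 0 0.64; 0 0 0 0 0 0 0.64; 0 0 0 0 0 0 0.64; 0 0 0 0 0 0 0.64'
python3 - <<'E'
from h import *
delta(.6237,-.1426,.006,.346)
E
python3 -m inch '0 0 0 0 0 0 0.66;0 0 0 0 0 0 0.66; 0 0 0 0 0 0 0.66; 0 0 0 0 0 0 0.66'
python3 -m inch '0 0 0 0 0 0 0.67;0 0 0 0 0 0 0.67; 0 0 0 0 0 0 0.67; 0 0 0 0 0 0 0.67'
python3 - <<'E'
from h import *
W=[]
for i in range(8): bot.camera('top');W.append((bot.get_obs()['grip_width'],bot.get_obs()['ft_force'][2]))
print(np.mean(W,0),np.std(W,0))
E
```

```text
clock: 18.92
eef_pos: [0.6228, -0.1426, 0.0051]
tool_rot: [-0.697, -0.122, 0.122, 0.697]
ft_force: [-0.5, 0.3, -0.6]
grip_width: 0.0309
rotvec [-0.   -0.02 -0.  ] shift old axes [ 0.8 -0.9 -0.3] shift new axes [ 0.8 -0.9 -0.3]
clock: 19.42
eef_pos: [0.6227, -0.1426, 0.005]
tool_rot: [-0.697, -0.121, 0.122, 0.697]
ft_force: [-1.6, -0.4, 1.2]
grip_width: 0.0292
clock: 19.92
eef_pos: [0.6228, -0.1426, 0.0051]
tool_rot: [0.697, 0.122, -0.122, -0.697]
ft_force: [-2.0, -2.0, 0.3]
grip_width: 0.0283
[0.02828891 0.5366894 ] [1.82095440e-04 2.11440716e-01]
```

```bash
python3 -m inch '0 0 0 0 0 0 0.675;0 0 0 0 0 0 0.675; 0 0 0 0 0 0 0.675; 0 0 0 0 -2 0 0.675; 0 0 0 0 -2 0 0.675; 0 0 0 0 0 0 0.675; 0 0 0 0 0 0 0.675'
python3 - <<'E'
from h import *
W=[]
for i in range(8): bot.camera('top');W.append((bot.get_obs()['grip_width']*1000,*bot.get_obs()['ft_force']))
print(np.mean(W,0),np.std(W,0))
s=snap('scene');cv2.imwrite('pics/c10.png',cv2.resize(s['color'][150:300,90:290],(800,600)))
E
```

```text
clock: 21.2
eef_pos: [0.6229, -0.1425, 0.009]
tool_rot: [-0.697, -0.122, 0.122, 0.697]
ft_force: [0.0, 0.2, -2.2]
grip_width: 0.0279
[27.89269059 -0.07682677  0.03896796 -1.7668993 ] [0.14241775 0.53758342 0.5993103  0.57065982]
```

Wrist force reads −1.8 N, so the core is off the bench at closure 0.675, a light grip. I keep that closure and carry slowly, working out the pre-insertion pose in front of channel x=+19.

```bash
cat >> h.py <<'E'
CAR=np.array([.5569,.1759,.117])
def loc(x,y,z): return pose3(CAR)([[x/1000,y/1000,z/1000]])[0]
def dl(x,y,z):
    P=loc(x,y,z);delta(*P,CAR[2])
    p,R,o=tcp();q=(p-[CAR[0],CAR[1],0]);c,s=np.cos(CAR[2]),np.sin(CAR[2]);ax=R.as_matrix()[:,0]
    print('local tcp',np.round([1000*(c*q[0]+s*q[1]),1000*(-s*q[0]+c*q[1]),1000*q[2]],1),'yaw err deg',round(np.degrees(np.arctan2(ax[1],ax[0])-CAR[2]),2),'w',round(o['grip_width']*1000,1),'F',np.round(o['ft_force'],1))
E
python3 -m inch '0 0 0 0 -5 0 0.675; 0 0 0 0 -10 0 0.675; 0 0 0 0 -10 0 0.675; 0 0 0 0 -10 0 0.675; 0 0 0 0 -5 0 0.675; 0 0 0 0 0 0 0.675'
python3 - <<'E'
from h import *
dl(19,-95,50)
s=snap('scene');cv2.imwrite('pics/c10.png',cv2.resize(s['color'][150:300,90:290],(800,600)))
E
```

```text
clock: 22.4
eef_pos: [0.6232, -0.1427, 0.0498]
tool_rot: [0.697, 0.122, -0.121, -0.696]
ft_force: [0.2, 1.0, -2.2]
grip_width: 0.0278
rotvec [ 0.03 13.1   0.06] shift old axes [ 42.5  -0.3 225.4] shift new axes [-9.700e+00 -2.000e-01  2.291e+02]
local tcp [  28.7 -324.1   49.8] yaw err deg 13.1 w 27.8 F [ 0.2  1.  -2.2]
```

View pics/c10.png

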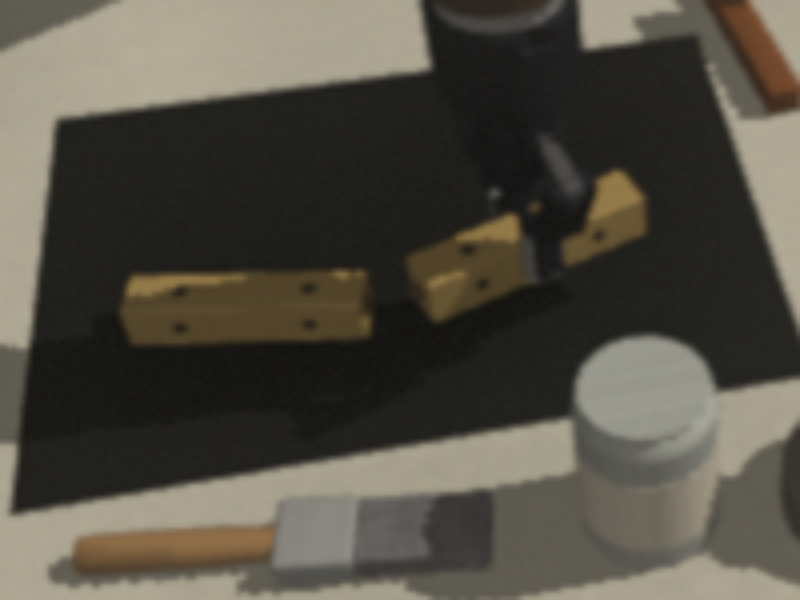

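Core A is held level above the mat. I turn it and carry it toward the mouth.

```bash
python3 -m inch '0 2 0 0 0 0 0.675; 0 4 0 0 0 0 0.675; 0 4 0 0 0 0 0.675; 0 3.1 0 0 0 0 0.675; 0 0 0 0 0 5 0.675; 0 0 0 -2 0 15 0.675; 0 0 0 -2 0 22 0.675; 0 0 0 -2 0 25 0.675; 0 0 0 -2 0 25 0.675; 0 0 0 -2 0 25 0.675; 0 0 0 0 0 25 0.675; 0 0 0 0 0 20 0.675'
python3 -m inch '0 0 0 0 0 20 0.675; 0 0 0 0 0 18 0.675; 0 0 0 0 0 12 0.675; 0 0 0 0 0 6 0.675; 0 0 0 0 0 2 0.675; 0 0 0 0 0 0 0.675; 0 0 0 0 0 0 0.675; 0 0 0 0 0 0 0.675'
python3 - <<'E'
from h import *
dl(19,-95,12)
s=snap('scene');cv2.imwrite('pics/c11.png',cv2.resize(s['color'][120:270,210:410],(800,600)))
E
```

```text
clock: 23.95
eef_pos: [0.5932, 0.0196, 0.0492]
tool_rot: [-0.706, -0.042, 0.042, 0.706]
ft_force: [-0.1, -0.0, -2.5]
grip_width: 0.0278
clock: 24.95
eef_pos: [0.5873, 0.0743, 0.0491]
tool_rot: [0.706, 0.041, -0.041, -0.706]
ft_force: [0.8, 0.5, -1.6]
grip_width: 0.0276
rotvec [ 0.   -0.04 -0.  ] shift old axes [ 0.7 37.1  9.4] shift new axes [ 0.7 37.1  9.4]
local tcp [  18.3 -104.4   49.1] yaw err deg -0.04 w 27.6 F [ 0.8  0.5 -1.6]
```

View pics/c11.png

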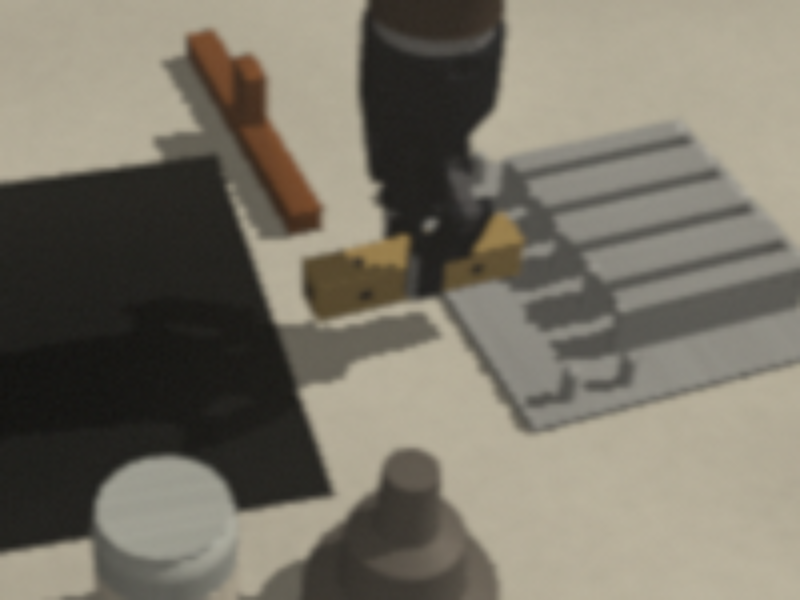

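Core front at about y=−39, aligned with the channel. I lower it to 1.5 mm above floor level, then go in with small steps.

```bash
python3 -m inch '0 0 0 0.7 5 0 0.675; 0 0 0 0 10 0 0.675; 0 0 0 0 10 0 0.675; 0 0 0 0 8 0 0.675; 0 0 0 0 2.5 0 0.675; 0 0 0 0 0 0 0.675; 0 0 0 0 0 0 0.675;  0 0 0 0 0 0 0.675'
python3 - <<'E'
from h import *
dl(19,-75,12.5)
s=snap('scene');cv2.imwrite('pics/c12.png',cv2.resize(s['color'][120:270,210:410],(800,600)))
E
```

```text
clock: 26.0
eef_pos: [0.5883, 0.0749, 0.014]
tool_rot: [-0.706, -0.042, 0.041, 0.706]
ft_force: [-0.2, -0.6, -2.3]
grip_width: 0.028
rotvec [0.   0.   0.05] shift old axes [-0.4  1.5 29. ] shift new axes [-0.4  1.5 29. ]
local tcp [  19.4 -104.    14. ] yaw err deg 0.0 w 28.0 F [-0.2 -0.6 -2.3]
```

View pics/c12.png

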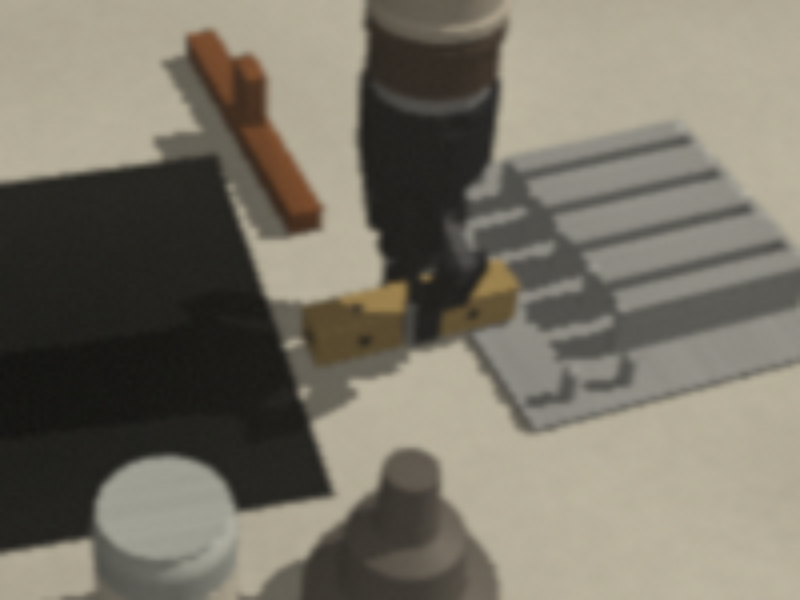

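```bash
python3 -m inch '0 0 0 -0.3 0 5 0.675; 0 0 0 0 0 10 0.675; 0 0 0 0 0 10 0.675; 0 0 0 0 0.5 7 0.675; 0 0 0 0 0 3 0.675; 0 0 0 0 0 0 0.675; 0 0 0 0 0 0 0.675'
python3 - <<'E'
from h import *
dl(19,-70,12.5)
s=snap('scene')
p=(tcp()[0]);yaw=CAR[2]
I=cv2.resize(s['color'][120:270,210:410],(800,600),interpolation=cv2.INTER_CUBIC)
def pl(f,L,col):
    q=(proj(s,f(np.array(L)/1000))-[210,120]+.5)*4-.5
    cv2.polylines(I,[np.int32(q*8)],True,col,1,cv2.LINE_AA,3)
f=pose3((p[0],p[1],yaw))
for z in(8,36): pl(f,[(14,65,z),(-14,65,z),(-14,-65,z),(14,-65,z)],(255,0,0))
f=pose3(CAR);pl(f,[(34.5,0,37),(34.5,0,6),(3.5,0,6),(3.5,0,37)],(0,0,255))
cv2.imwrite('pics/c13.png',I)
E
```

```text
clock: 26.92
eef_pos: [0.5836, 0.1093, 0.0131]
tool_rot: [0.706, 0.041, -0.041, -0.706]
ft_force: [0.4, -0.2, -3.0]
grip_width: 0.0281
rotvec [ 0.01 -0.02 -0.  ] shift old axes [ 0.3  0.6 -0.8] shift new axes [ 0.3  0.6 -0.8]
local tcp [ 18.7 -69.2  13.1] yaw err deg -0.02 w 28.1 F [ 0.4 -0.2 -3. ]
```

View pics/c13.png

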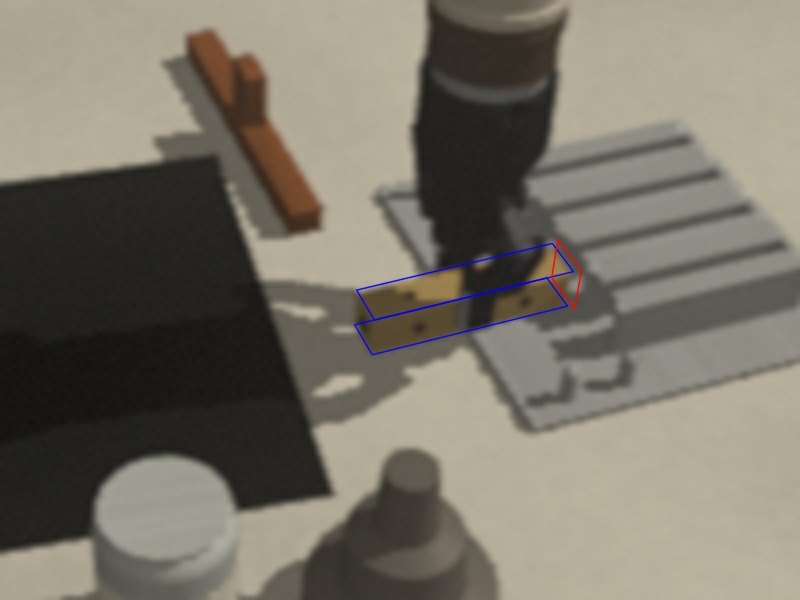

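The predicted core box and the mouth outline line up. Going in, with force checks.

```bash
python3 -m inch '0 0 0 0.3 0 3 0.675; 0 0 0 0 0 3 0.675; 0 0 0 0 0 3 0.675; 0 0 0 0 0 0 0.675; 0 0 0 0 0 0 0.675'
python3 -m inch '0 0 0 0 0 3 0.675; 0 0 0 0 0 3 0.675; 0 0 0 0 0 0 0.675; 0 0 0 0 0 0 0.675'
python3 - <<'E'
from h import *
dl(19,-18,12.5)
E
```

```text
clock: 27.6
eef_pos: [0.5828, 0.1186, 0.0131]
tool_rot: [0.706, 0.041, -0.041, -0.706]
ft_force: [-0.2, 0.4, -2.1]
grip_width: 0.0279
clock: 28.1
eef_pos: [0.5821, 0.1245, 0.0131]
tool_rot: [0.706, 0.041, -0.041, -0.706]
ft_force: [0.7, 0.9, -1.8]
grip_width: 0.0279
rotvec [0. 0. 0.] shift old axes [-0.   0.6 36. ] shift new axes [-0.   0.6 36. ]
local tcp [ 19.  -54.   13.1] yaw err deg 0.0 w 27.9 F [ 0.7  0.9 -1.8]
```

```bash
python3 -m inch '0 0 0 0 0.3 3 0.675; 0 0 0 0 0.3 4 0.675; 0 0 0 0 0 4 0.675; 0 0 0 0 0 3 0.675; 0 0 0 0 0 0 0.675'
python3 -m inch '0 0 0 0 0 4 0.675; 0 0 0 0 0 4 0.675; 0 0 0 0 0 4 0.675; 0 0 0 0 0 3 0.675;0 0 0 0 0 0 0.675; 0 0 0 0 0 0 0.675'
python3 - <<'E'
from h import *
dl(19,-18,11)
s=snap('scene');cv2.imwrite('pics/c14.png',cv2.resize(s['color'][120:270,210:410],(800,600)))
E
```

```text
clock: 28.72
eef_pos: [0.5804, 0.1387, 0.0125]
tool_rot: [0.706, 0.042, -0.042, -0.706]
ft_force: [0.5, 0.2, -2.2]
grip_width: 0.0276
clock: 29.48
eef_pos: [0.5787, 0.1533, 0.0125]
tool_rot: [0.706, 0.041, -0.041, -0.706]
ft_force: [0.6, -0.1, -1.8]
grip_width: 0.028
rotvec [ 0. -0. -0.] shift old axes [0.  1.5 7. ] shift new axes [0.  1.5 7. ]
local tcp [ 19.  -25.   12.5] yaw err deg -0.0 w 28.0 F [ 0.6 -0.1 -1.8]
```

View pics/c14.png

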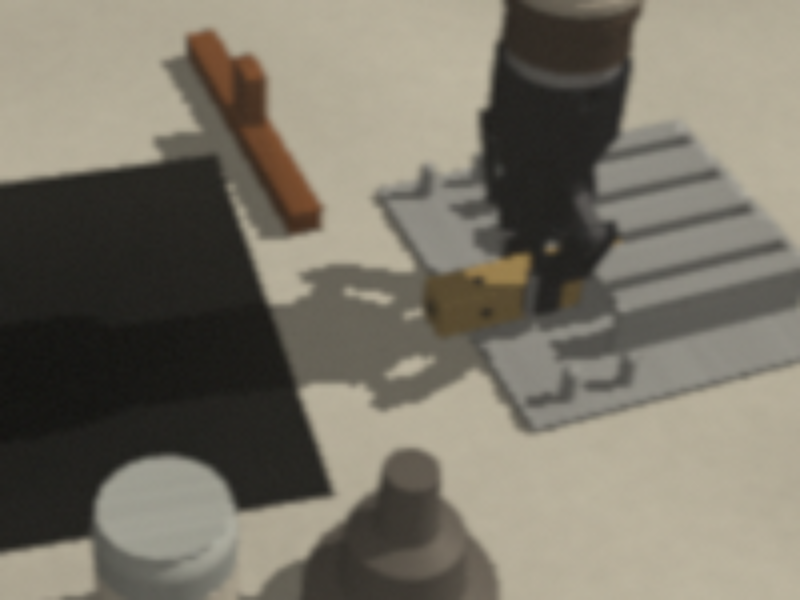

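Entering freely: no contact force, and the gold of the front end shows at the mouth. I go a little further, set it down and release.

```bash
python3 -m inch '0 0 0 0 0 3 0.675; 0 0 0 0 0 2 0.675; 0 0 0 0 0.7 0 0.675; 0 0 0 0 0.6 0 0.675; 0 0 0 0 0 0 0.675; 0 0 0 0 0 0 0.675'
python3 -m inch '0 0 0 0 0 0 0.65; 0 0 0 0 0 0 0.60; 0 0 0 0 0 0 0.58; 0 0 0 0 0 0 0.55; 0 0 0 0 0 0 0.55; 0 0 0 0 -10 0 0.55; 0 0 0 0 -25 0 0.55; 0 0 0 0 -25 0 0.6; 0 0 0 0 -5 0 1; 0 0 0 0 0 0 1'
python3 - <<'E'
from h import *
dl(19,-115,70)
s=snap('scene');cv2.imwrite('pics/c15.png',cv2.resize(s['color'][120:270,210:410],(800,600)))
E
```

```text
clock: 30.28
eef_pos: [0.5781, 0.1582, 0.0112]
tool_rot: [0.706, 0.041, -0.041, -0.706]
ft_force: [0.2, 0.1, -2.1]
grip_width: 0.0282
clock: 31.52
eef_pos: [0.5783, 0.1583, 0.0765]
tool_rot: [-0.706, -0.042, 0.041, 0.706]
ft_force: [-0.2, 0.8, -0.7]
grip_width: 0.0006
rotvec [-0.01 -0.    0.05] shift old axes [ -0.2   6.5 -95. ] shift new axes [ -0.2   6.5 -95. ]
local tcp [ 19.2 -20.   76.5] yaw err deg -0.0 w 0.6 F [-0.2  0.8 -0.7]
```

View pics/c15.png

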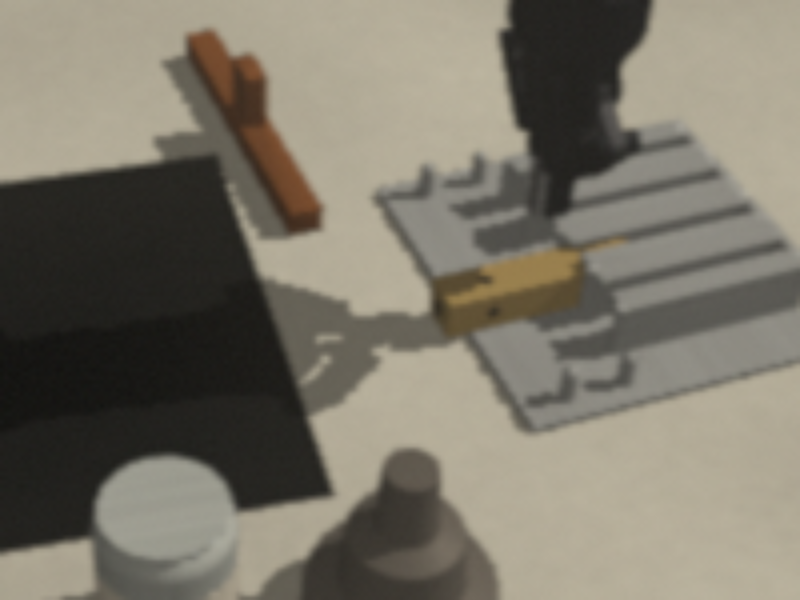

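Core A rests in the channel (gold shows in the slot at crop (600,243)). Next the shut fingers go behind its tail to push.

```bash
python3 -m inch '0 0 0 0 0 -30 1; 0 0 0 0 0 -40 1; 0 0 0 0 0 -25 1; 0 0 0 0 0 -5 1; 0 0 0 0 20 0 1; 0 0 0 0 25 0 1; 0 0 0 0 16 0 1; 0 0 0 0 0 0 1; 0 0 0 0 0 0 1'
python3 - <<'E'
from h import *
dl(19,-100,15)
s=snap('scene');cv2.imwrite('pics/c16.png',cv2.resize(s['color'][120:270,210:410],(800,600)))
E
```

```text
clock: 32.7
eef_pos: [0.5903, 0.0593, 0.0157]
tool_rot: [-0.706, -0.042, 0.041, 0.706]
ft_force: [0.6, 0.2, 0.3]
grip_width: 0.0
rotvec [-0.    0.03  0.05] shift old axes [-0.6  0.7 19.7] shift new axes [-0.6  0.7 19.7]
local tcp [  19.6 -119.7   15.7] yaw err deg 0.03 w 0.0 F [0.6 0.2 0.3]
```

View pics/c16.png

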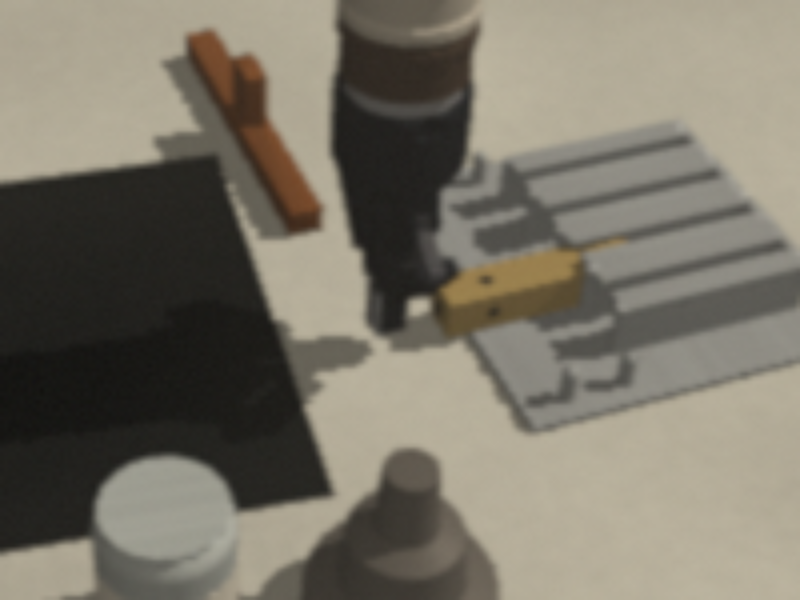

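```bash
python3 -m inch '0 0 0 -0.5 0 5 1; 0 0 0 0 0 5 1; 0 0 0 0 0 5 1; 0 0 0 0 0 5 1; 0 0 0 0 0 0 1; 0 0 0 0 0 0 1'
python3 -m inch '0 0 0 0 0 2 1; 0 0 0 0 0 2 1; 0 0 0 0 0 2 1;0 0 0 0 0 2 1;  0 0 0 0 0 2 1;0 0 0 0 0 2 1'
python3 - <<'E'
from h import *
dl(19,-15,15)
s=snap('scene');cv2.imwrite('pics/c17.png',cv2.resize(s['color'][120:270,210:410],(800,600)))
E
```

```text
clock: 33.5
eef_pos: [0.5869, 0.0788, 0.0152]
tool_rot: [0.706, 0.041, -0.041, -0.706]
ft_force: [-0.3, 0.6, 0.3]
grip_width: 0.0002
clock: 34.25
eef_pos: [0.5855, 0.0908, 0.0152]
tool_rot: [0.706, 0.041, -0.041, -0.706]
ft_force: [0.9, -0.9, -0.2]
grip_width: -0.0002
rotvec [ 0.  0. -0.] shift old axes [ 0.5  0.2 72.9] shift new axes [ 0.5  0.2 72.9]
local tcp [ 18.5 -87.9  15.2] yaw err deg 0.0 w -0.2 F [ 0.9 -0.9 -0.2]
```

View pics/c17.png

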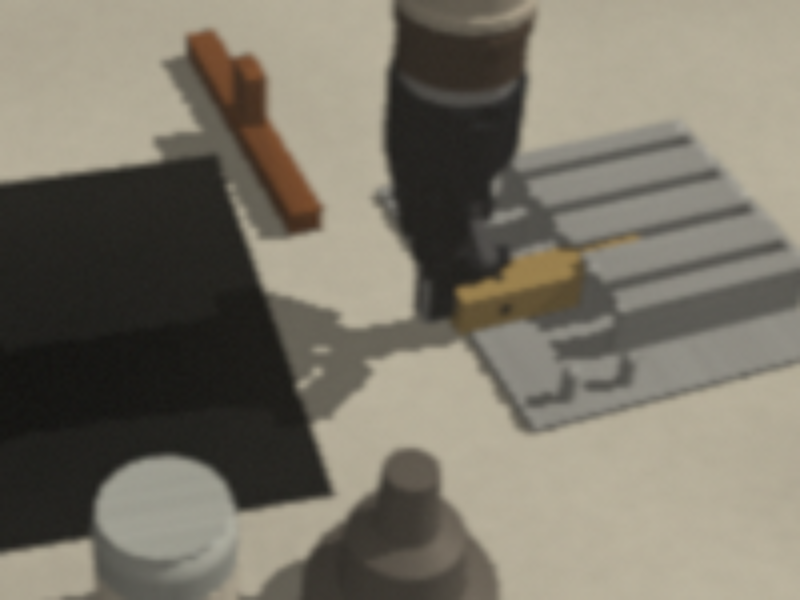

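Core slides with about 1 N. I continue, slowing near the end.

```bash
python3 -m inch '0 0 0 0 0 3 1; 0 0 0 0 0 4 1; 0 0 0 0 0 4 1; 0 0 0 0 0 4 1; 0 0 0 0 0 4 1; 0 0 0 0 0 4 1; 0 0 0 0 0 4 1; 0 0 0 0 0 3 1; 0 0 0 0 0 0 1'
python3 -m inch '0 0 0 0 0 3 1; 0 0 0 0 0 4 1; 0 0 0 0 0 4 1; 0 0 0 0 0 4 1; 0 0 0 0 0 4 1; 0 0 0 0 0 4 1; 0 0 0 0 0 3 1; 0 0 0 0 0 2 1; 0 0 0 0 0 0 1'
python3 - <<'E'
from h import *
dl(19,-15,15)
E
```

```text
clock: 35.42
eef_pos: [0.5821, 0.1209, 0.0153]
tool_rot: [-0.706, -0.042, 0.041, 0.706]
ft_force: [0.6, -0.2, -1.2]
grip_width: -0.0002
clock: 36.55
eef_pos: [0.5788, 0.1487, 0.0152]
tool_rot: [-0.706, -0.041, 0.041, 0.706]
ft_force: [0.9, -0.3, 1.1]
grip_width: 0.0001
rotvec [-0.04  0.02  0.  ] shift old axes [ 0.5  0.2 14.6] shift new axes [ 0.5  0.2 14.6]
local tcp [ 18.5 -29.6  15.2] yaw err deg 0.02 w 0.1 F [ 0.9 -0.3  1.1]
```

```bash
python3 -m inch '0 0 0 0 0 2 1; 0 0 0 0 0 2 1; 0 0 0 0 0 2 1; 0 0 0 0 0 2 1; 0 0 0 0 0 0 1; 0 0 0 0 0 0 1'
python3 -m inch '0 0 0 0 0 1 1; 0 0 0 0 0 1 1; 0 0 0 0 0 0 1;0 0 0 0 0 0 1'
python3 -m inch '0 0 0 0 0 1 1; 0 0 0 0 0 1 1; 0 0 0 0 0 0 1;0 0 0 0 0 0 1'
python3 - <<'E'
from h import *
dl(19,-15,15)
s=snap('scene');cv2.imwrite('pics/c18.png',cv2.resize(s['color'][120:270,210:410],(800,600)))
E
```

```text
clock: 37.3
eef_pos: [0.5778, 0.1566, 0.0151]
tool_rot: [-0.706, -0.041, 0.041, 0.706]
ft_force: [0.4, 1.2, 0.2]
grip_width: 0.0001
clock: 37.8
eef_pos: [0.5775, 0.1583, 0.0151]
tool_rot: [-0.706, -0.041, 0.041, 0.706]
ft_force: [0.9, -0.4, -0.1]
grip_width: -0.0003
clock: 38.3
eef_pos: [0.5774, 0.1604, 0.0153]
tool_rot: [-0.706, -0.041, 0.041, 0.706]
ft_force: [0.2, 0.2, -0.7]
grip_width: 0.0002
rotvec [-0.02  0.01  0.01] shift old axes [0.4 0.3 2.8] shift new axes [0.4 0.3 2.8]
local tcp [ 18.6 -17.8  15.3] yaw err deg 0.01 w 0.2 F [ 0.2  0.2 -0.7]
```

View pics/c18.png

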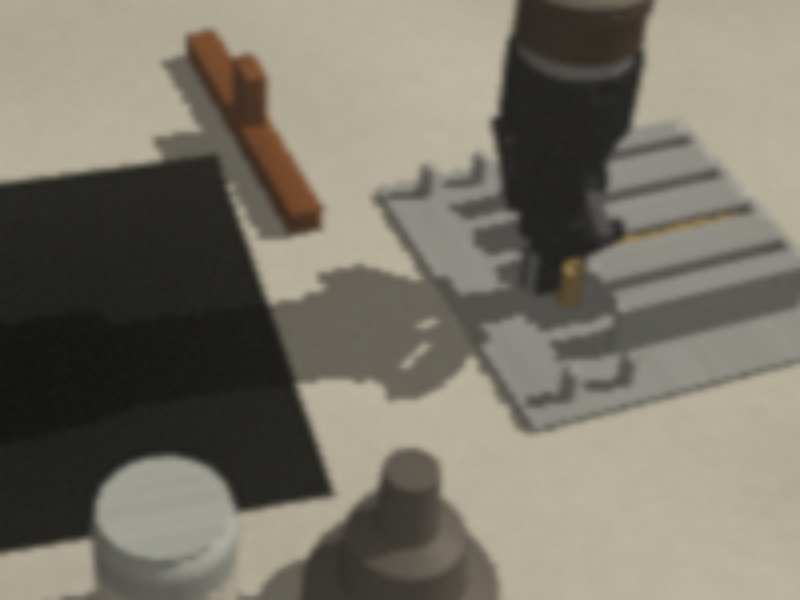

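```bash
for k in 1; do python3 -m inch '0 0 0 0 0 1 1; 0 0 0 0 0 1 1; 0 0 0 0 0 0 1; 0 0 0 0 0 0 1'; done
python3 -m inch '0 0 0 0 0 0.7 1; 0 0 0 0 0 0 1; 0 0 0 0 0 0 1'
python3 -m inch '0 0 0 0 0 0.7 1; 0 0 0 0 0 0 1; 0 0 0 0 0 0 1'
python3 -m inch '0 0 0 0 0 0.7 1; 0 0 0 0 0 0 1; 0 0 0 0 0 0 1'
```

```text
clock: 38.85
eef_pos: [0.5773, 0.1622, 0.0153]
tool_rot: [-0.706, -0.041, 0.041, 0.706]
ft_force: [0.7, -0.3, 0.2]
grip_width: 0.0
clock: 39.22
eef_pos: [0.5772, 0.1628, 0.0153]
tool_rot: [0.706, 0.041, -0.041, -0.706]
ft_force: [0.2, -0.8, 1.1]
grip_width: 0.0003
clock: 39.6
eef_pos: [0.5771, 0.1636, 0.0152]
tool_rot: [0.706, 0.041, -0.041, -0.706]
ft_force: [1.3, -1.3, 1.2]
grip_width: -0.0002
clock: 39.98
eef_pos: [0.5769, 0.1643, 0.0152]
tool_rot: [-0.706, -0.041, 0.041, 0.706]
ft_force: [-0.6, -0.9, 1.3]
grip_width: -0.0001
```

```bash
for k in 1; do python3 -m inch '0 0 0 0 0 0.7 1; 0 0 0 0 0 0 1; 0 0 0 0 0 0 1'; done
python3 -m inch '0 0 0 0 0 0.7 1; 0 0 0 0 0 0 1; 0 0 0 0 0 0 1'
python3 -m inch '0 0 0 0 0 0.7 1; 0 0 0 0 0 0 1; 0 0 0 0 0 0 1'
python3 - <<'E'
from h import *
dl(19,-15,15)
s=snap('scene');cv2.imwrite('pics/c19.png',cv2.resize(s['color'][130:220,310:430],(800,600)))
E
```

```text
clock: 40.35
eef_pos: [0.5768, 0.1651, 0.0152]
tool_rot: [-0.706, -0.041, 0.041, 0.706]
ft_force: [0.0, -1.6, 1.0]
grip_width: -0.0005
clock: 40.72
eef_pos: [0.5767, 0.1655, 0.0152]
tool_rot: [0.706, 0.041, -0.041, -0.706]
ft_force: [0.4, -2.1, 1.1]
grip_width: -0.0
clock: 41.1
eef_pos: [0.5767, 0.1656, 0.0152]
tool_rot: [0.706, 0.041, -0.041, -0.705]
ft_force: [0.3, -4.5, 2.7]
grip_width: 0.0001
rotvec [ 0.08 -0.04 -0.01] shift old axes [ 0.5  0.2 -2.4] shift new axes [ 0.5  0.2 -2.4]
local tcp [ 18.5 -12.6  15.2] yaw err deg -0.04 w 0.1 F [ 0.3 -4.5  2.7]
```

View pics/c19.png

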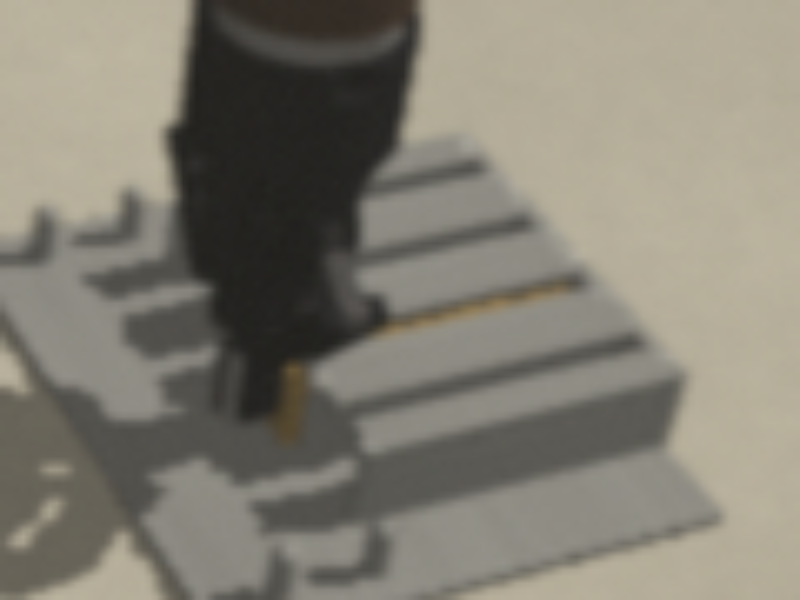

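The motion stalls while force rises to 4.5 N, and gold reaches the slot's end at crop (577,285): core A is home at the back stop. I back off and fetch core B.

```bash
python3 -m inch '0 0 0 0 0 -10 1; 0 0 0 0 0 -20 1; 0 0 0 0 -25 0 1; 0 0 0 0 -40 0 0.8; 0 0 0 0 -40 0 0.4; 0 0 0 0 0 -60 0.4; 0 0 0 0 0 -60 0.4; 0 0 0 0 0 -60 0.4; 0 0 0 0 0 -60 0.4; 0 0 0 0 0 -40 0.4; 0 0 0 0 0 0 0.4'
python3 - <<'E'
from h import *
s=snap('scene','s20.png');t=snap('top','t20.png')
ys=yellow(s);yt=yellow(t)
for n,l in(('s',ys),('t',yt)):
    for m,st,ce in l: print(n,st,np.round(ce,1))
cv2.imwrite('pics/ct20.png',cv2.resize(t['color'][170:275,155:255],None,fx=5.7,fy=5.7,interpolation=cv2.INTER_CUBIC))
try:
    g=min(yt,key=lambda r:np.hypot(*(r[2]-(400,223.7))))
    print(corefit([t],[g[0]],[.594,-.299,0]))
except Exception as e: print(e)
E
```

```text
clock: 42.52
eef_pos: [0.6124, -0.1458, 0.1198]
tool_rot: [-0.706, -0.039, 0.039, 0.706]
ft_force: [-0.7, 0.3, 0.3]
grip_width: 0.051
s [424  62  33  36 330] [438.   76.3]
s [462  68  26  33 262] [476.8  83.4]
s [ 477  121   83   54 1662] [527.1 144.7]
s [150 218  33  15 311] [166.8 223. ]
s [108 281  51  11 405] [133.3 286.2]
t [   0  178   40   81 2523] [ 17.3 219.2]
t [392 216  33  20 306] [407.4 225.7]
(array([ 0.59370354, -0.3149085 , -0.09498998]), np.float64(7.658729276911493))
```

View pics/s20.png

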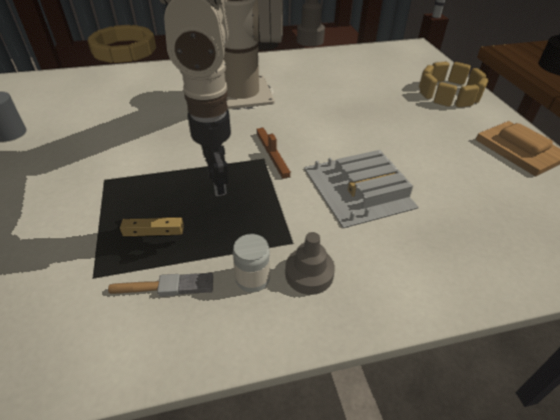

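View pics/t20.png

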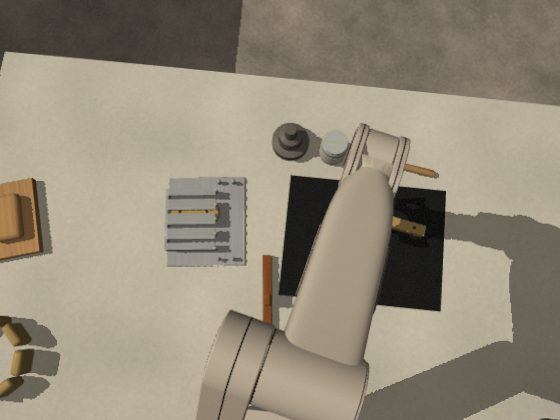

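View pics/ct20.png

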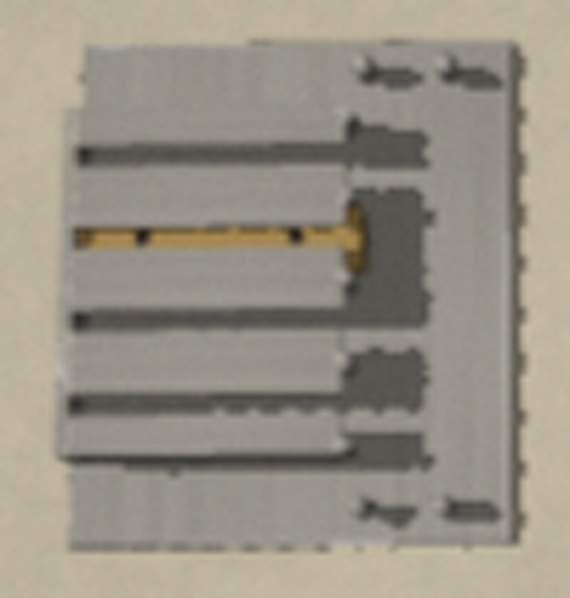

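Core A fills its slot to the end, (75,237) in the crop, with about 4 mm showing. Core B is still at scene (152,227). I go to (0.5948, −0.2989, yaw −0.173).

```bash
python3 - <<'E'
from h import *
delta(.5948,-.2989,.13,-.173)
E
```

```text
rotvec [-0.06 16.52 -0.04] shift old axes [ -35.4  -10.3 -153.5] shift new axes [   9.7  -10.2 -157.2]
```

```bash
python3 -m inch '0 8.3 0 0 -5 0 0.4; 0 8.2 0 0 -5 0 0.4; 0 0 0 3 0 -35 0.4; 0 0 0 3 0 -50 0.4; 0 0 0 3 0 -50 0.4; 0 0 0 0 0 -22 0.4; 0 0 0 0 0 0 0.4; 0 0 0 0 0 0 0.4'
python3 - <<'E'
from h import *
delta(.5948,-.2989,.006,-.173)
s=snap('scene');cv2.imwrite('pics/c21.png',cv2.resize(s['color'][150:300,90:290],(800,600)))
E
```

```text
clock: 43.62
eef_pos: [0.5953, -0.2958, 0.1301]
tool_rot: [-0.704, 0.06, -0.06, 0.705]
ft_force: [-0.4, 0.1, 0.8]
grip_width: 0.0512
rotvec [-0.06  0.23 -0.03] shift old axes [ 1.000e-01  1.241e+02 -3.200e+00] shift new axes [  0.  124.1  -3.1]
```

View pics/c21.png

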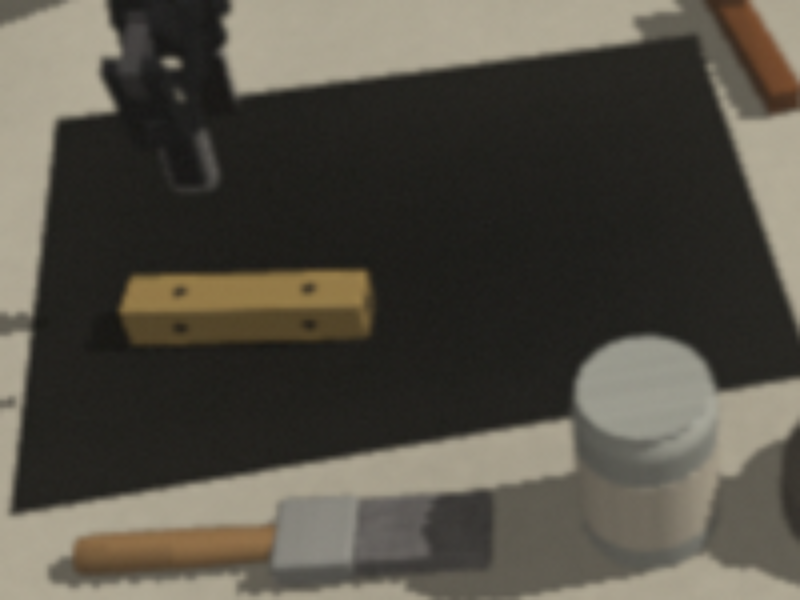

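Core B (crop (245,305)) is clear and undisturbed, with the gripper above and behind it. Descending.

```bash
python3 -m inch '0 0.2 0 0 30 -3.1 0.4; 0 0 0 0 30 0 0.4; 0 0 0 0 15 0 0.4; 0 0 0 0 0 0 0.4; 0 0 0 0 0 0 0.4'
python3 - <<'E'
from h import *
delta(.5948,-.2989,.006,-.173)
s=snap('scene');cv2.imwrite('pics/c22.png',cv2.resize(s['color'][150:300,90:290],(800,600)))
E
```

```text
clock: 44.3
eef_pos: [0.5955, -0.3008, 0.0566]
tool_rot: [0.705, -0.061, 0.062, -0.704]
ft_force: [-0.3, -0.4, 0.6]
grip_width: 0.0515
rotvec [ 0.03 -0.04  0.12] shift old axes [-1.2 50.6  1.8] shift new axes [-1.1 50.6  1.7]
```

View pics/c22.png

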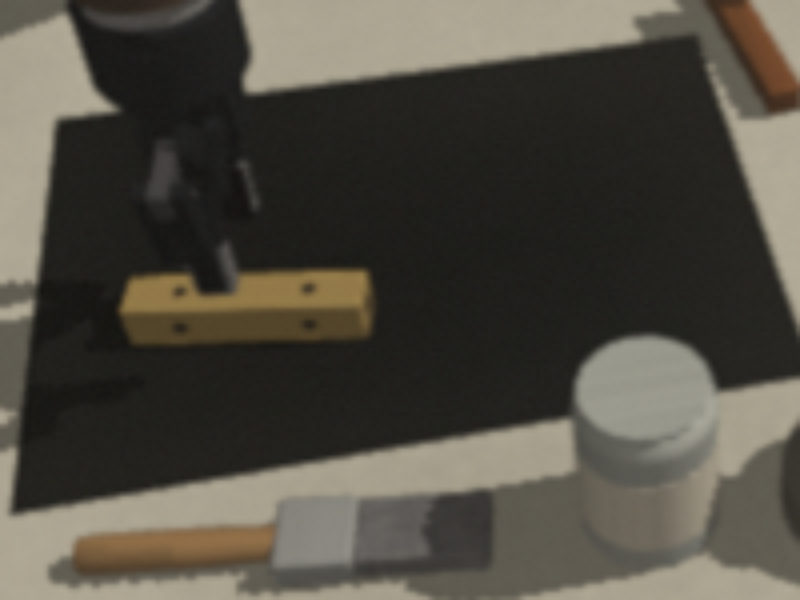

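```bash
python3 -m inch '0 0 0 -1 25 1.5 0.4; 0 0 0 0 19 0 0.4; 0 0 0 0 6 0 0.4; 0 0 0 0 0 0 0.4; 0 0 0 0 0 0 0.5; 0 0 0 0 0 0 0.6; 0 0 0 0 0 0 0.6; 0 0 0 0 0 0 0.64; 0 0 0 0 0 0 0.64; 0 0 0 0 0 0 0.64; 0 0 0 0 0 0 0.66; 0 0 0 0 0 0 0.66'
python3 - <<'E'
from h import *
delta(.5948,-.2989,.006,-.173)
s=snap('scene');cv2.imwrite('pics/c23.png',cv2.resize(s['color'][150:300,90:290],(800,600)))
E
python3 -m inch '0 0 0 0 0 0 0.668;0 0 0 0 0 0 0.668; 0 0 0 0 0 0 0.672;0 0 0 0 0 0 0.672; 0 0 0 0 0 0 0.675; 0 0 0 0 0 0 0.675; 0 0 0 0 0 0 0.675'
```

```text
clock: 45.85
eef_pos: [0.5935, -0.2991, 0.0051]
tool_rot: [-0.704, 0.062, -0.061, 0.704]
ft_force: [-1.2, 0.3, 0.9]
grip_width: 0.029
rotvec [-0.   -0.09 -0.03] shift old axes [ 1.3 -0.9  0.4] shift new axes [ 1.3 -0.9  0.4]
clock: 46.78
eef_pos: [0.5938, -0.2992, 0.0052]
tool_rot: [0.704, -0.062, 0.062, -0.704]
ft_force: [-0.4, 0.8, -0.1]
grip_width: 0.028
```

View pics/c23.png

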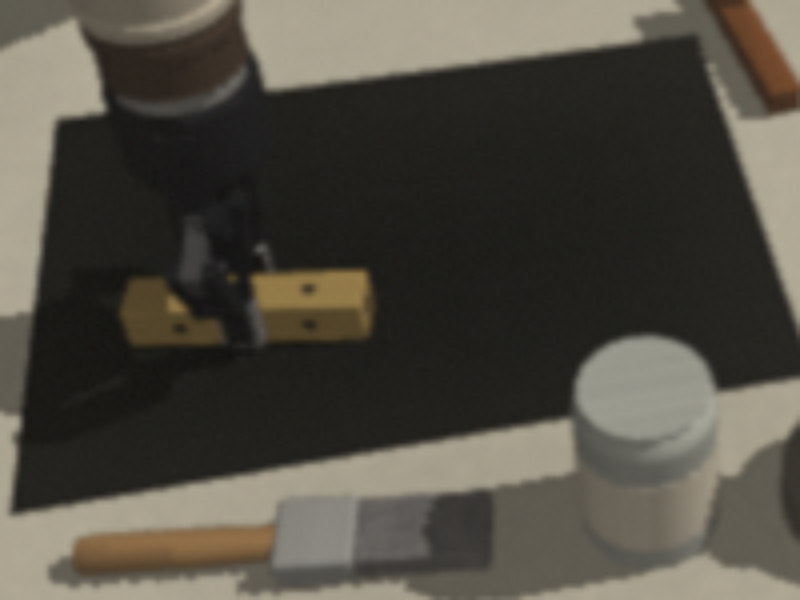

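Fingers straddle core B at its middle (crop (240,310)). Lift test.

```bash
python3 -m inch '0 0 0 0 -2 0 0.675; 0 0 0 0 -2 0 0.675; 0 0 0 0 -2 0 0.675; 0 0 0 0 0 0 0.675; 0 0 0 0 0 0 0.675'
python3 - <<'E'
from h import *
W=[]
for i in range(8): s=snap('scene');W.append((bot.get_obs()['grip_width']*1000,*bot.get_obs()['ft_force']))
print(np.mean(W,0))
cv2.imwrite('pics/c24.png',cv2.resize(s['color'][150:300,90:290],(800,600)))
E
```

```text
clock: 47.4
eef_pos: [0.5937, -0.2992, 0.0112]
tool_rot: [-0.704, 0.062, -0.062, 0.704]
ft_force: [0.2, -0.6, -1.8]
grip_width: 0.0275
[ 2.78014144e+01 -5.78077828e-02 -1.11425607e-02 -1.37914899e+00]
```

View pics/c24.png

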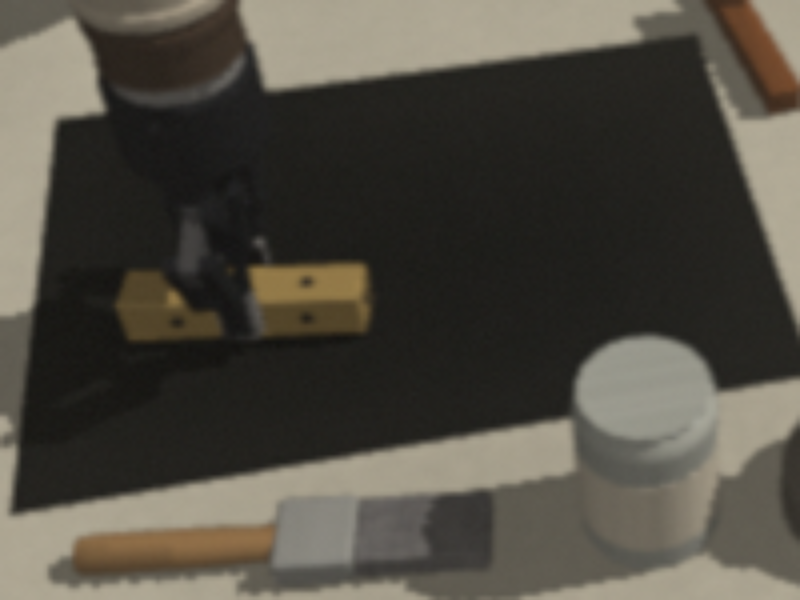

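Lifted: it rose in the picture and the force is about −1.4 N. I carry it low in case the grip slackens.

```bash
python3 -m inch '0 0 0 0 -4 0 0.675; 0 0 0 0 -6 0 0.675; 0 0 0 0 -5 0 0.675; 0 -2 0 0 0 0 0.675; 0 -4 0 0 0 0 0.675; 0 -4 0 0 0 0 0.675; 0 -4 0 0 0 0 0.675; 0 -2.6 0 0 0 0 0.675; 0 0 0 0 0 0 0.675'
python3 - <<'E'
from h import *
dl(-19,-104,26)
E
```

```text
clock: 48.92
eef_pos: [0.5937, -0.2992, 0.0261]
tool_rot: [-0.706, -0.041, 0.041, 0.706]
ft_force: [-0.9, 0.5, -2.5]
grip_width: 0.028
rotvec [-0.01 -0.09 -0.01] shift old axes [-6.000e-01  2.000e-01  3.721e+02] shift new axes [-1.000e-01  1.000e-01  3.721e+02]
local tcp [ -18.9 -476.1   26.1] yaw err deg -0.09 w 28.0 F [-0.9  0.5 -2.5]
```

```bash
python3 -m inch '0 0 0 0 0 5 0.675; 0 0 0 0 0 15 0.675; 0 0 0 0 0 25 0.675; 0 0 0 0 0 25 0.675; 0 0 0 0 0 25 0.675; 0 0 0 0 0 25 0.675; 0 0 0 0 0 25 0.675; 0 0 0 0 0 20 0.675; 0 0 0 0 0 10 0.675; 0 0 0 0 0 0 0.675'
python3 - <<'E'
from h import *
dl(-19,-104,26)
s=snap('scene','s25.png')
E
```

```text
clock: 50.18
eef_pos: [0.5737, -0.1247, 0.0263]
tool_rot: [0.706, 0.041, -0.041, -0.706]
ft_force: [0.8, -1.3, -2.4]
grip_width: 0.0275
rotvec [ 0.02 -0.04  0.01] shift old axes [ -0.8   0.2 196.5] shift new axes [ -0.6   0.3 196.5]
local tcp [ -18.4 -300.5   26.3] yaw err deg -0.04 w 27.5 F [ 0.8 -1.3 -2.4]
```

View pics/s25.png

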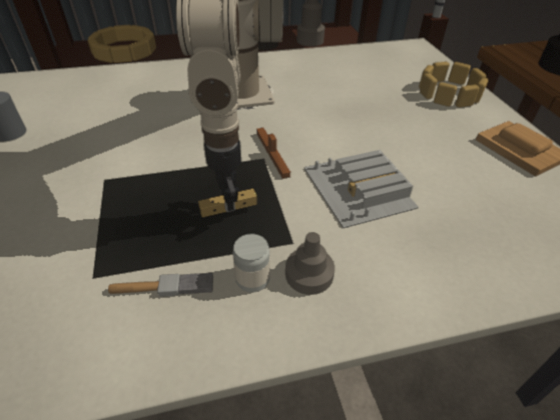

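Core B is held level at scene (228,203). Continuing.

```bash
python3 -m inch '0 0 0 -0.5 0 5 0.675; 0 0 0 0 0 15 0.675; 0 0 0 0 0 25 0.675; 0 0 0 0 0 25 0.675; 0 0 0 0 0 25 0.675; 0 0 0 0 0 25 0.675; 0 0 0 0 0 25 0.675; 0 0 0 0 0 20 0.675; 0 0 0 0 0 15 0.675; 0 0 0 0 0 10 0.675;0 0 0 0 0 5 0.675; 0 0 0 0 0 0 0.675'
python3 - <<'E'
from h import *
bot.camera('top');bot.camera('top')
dl(-19,-104,12.5)
s=snap('scene')
p=(tcp()[0]);yaw=CAR[2]
I=cv2.resize(s['color'][120:270,210:410],(800,600),interpolation=cv2.INTER_CUBIC)
def pl(f,L,col):
    q=(proj(s,f(np.array(L)/1000))-[210,120]+.5)*4-.5
    cv2.polylines(I,[np.int32(q*8)],True,col,1,cv2.LINE_AA,3)
f=pose3((p[0],p[1],yaw));zz=p[2]*1000-5
for z in(zz,28+zz): pl(f,[(14,65,z),(-14,65,z),(-14,-65,z),(14,-65,z)],(255,0,0))
f=pose3(CAR);pl(f,[(-34.5,0,37),(-34.5,0,6),(-3.5,0,6),(-3.5,0,37)],(0,0,255))
cv2.imwrite('pics/c26.png',I)
E
```

```text
clock: 51.72
eef_pos: [0.5508, 0.0682, 0.0262]
tool_rot: [0.706, 0.041, -0.041, -0.706]
ft_force: [0.4, 1.1, -1.6]
grip_width: 0.0281
rotvec [ 0.01 -0.14  0.  ] shift old axes [-0.3 13.7  2.6] shift new axes [-0.3 13.7  2.6]
local tcp [ -18.7 -106.6   26.2] yaw err deg -0.14 w 27.7 F [ 0.4 -0.1 -2.8]
```

View pics/c26.png

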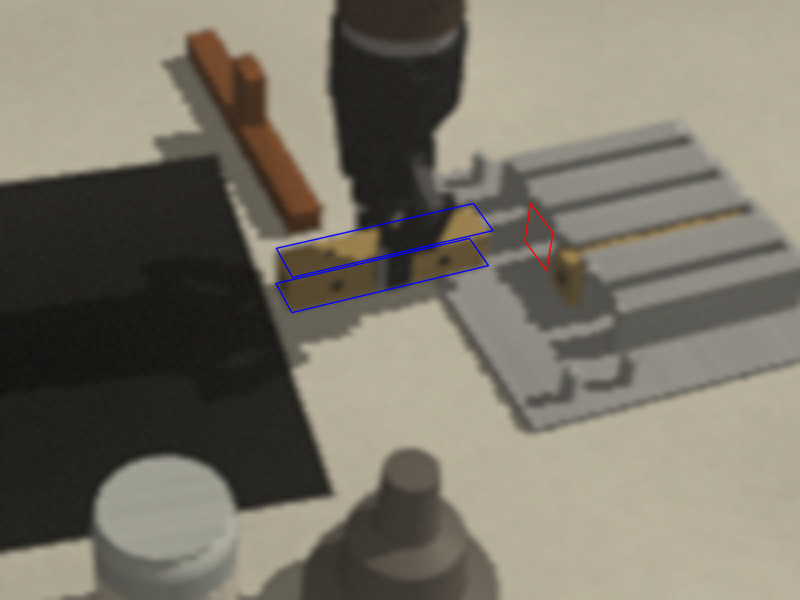

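Core B lines up with the mouth at x=−19. Lower and insert as before, stopping short of A's protruding tail.

```bash
python3 -m inch '0 -0.1 0 -0.3 5 0 0.675; 0 0 0 0 5 0 0.675; 0 0 0 0 3.5 3 0.675; 0 0 0 0 0 8 0.675; 0 0 0 0 0 10 0.675; 0 0 0 0 0 8 0.675; 0 0 0 0 0 5 0.675; 0 0 0 0 0 2 0.675; 0 0 0 0 0 0 0.675; 0 0 0 0 0 0 0.675'
python3 - <<'E'
from h import *
dl(-19,-70,12.5)
E
```

```text
clock: 53.12
eef_pos: [0.5462, 0.1038, 0.0127]
tool_rot: [0.706, 0.041, -0.041, -0.706]
ft_force: [-0.9, 0.1, -2.5]
grip_width: 0.0281
rotvec [ 0.01 -0.02 -0.  ] shift old axes [0.  0.2 0.4] shift new axes [0.  0.2 0.4]
local tcp [-19.  -70.4  12.7] yaw err deg -0.02 w 28.1 F [-0.9  0.1 -2.5]
```

```bash
python3 -m inch '0 0 0 0 0 3 0.675; 0 0 0 0 0 3 0.675; 0 0 0 0 0 3 0.675; 0 0 0 0 0 0 0.675; 0 0 0 0 0 0 0.675'
python3 -m inch '0 0 0 0 0 3 0.675; 0 0 0 0 0 3 0.675; 0 0 0 0 0 3 0.675; 0 0 0 0 0 3 0.675; 0 0 0 0 0 0 0.675'
python3 - <<'E'
from h import *
dl(-19,-24,12.5)
s=snap('scene');cv2.imwrite('pics/c27.png',cv2.resize(s['color'][120:270,210:410],(800,600)))
E
```

```text
clock: 53.75
eef_pos: [0.5451, 0.113, 0.0127]
tool_rot: [0.706, 0.041, -0.041, -0.706]
ft_force: [1.1, -0.3, -2.0]
grip_width: 0.028
clock: 54.38
eef_pos: [0.5437, 0.1252, 0.0127]
tool_rot: [-0.706, -0.042, 0.041, 0.706]
ft_force: [0.6, -0.2, -1.3]
grip_width: 0.0277
rotvec [-0.    0.03  0.  ] shift old axes [-0.   0.2 24.8] shift new axes [-0.   0.2 24.8]
local tcp [-19.  -48.8  12.7] yaw err deg 0.03 w 27.7 F [ 0.6 -0.2 -1.3]
```

View pics/c27.png

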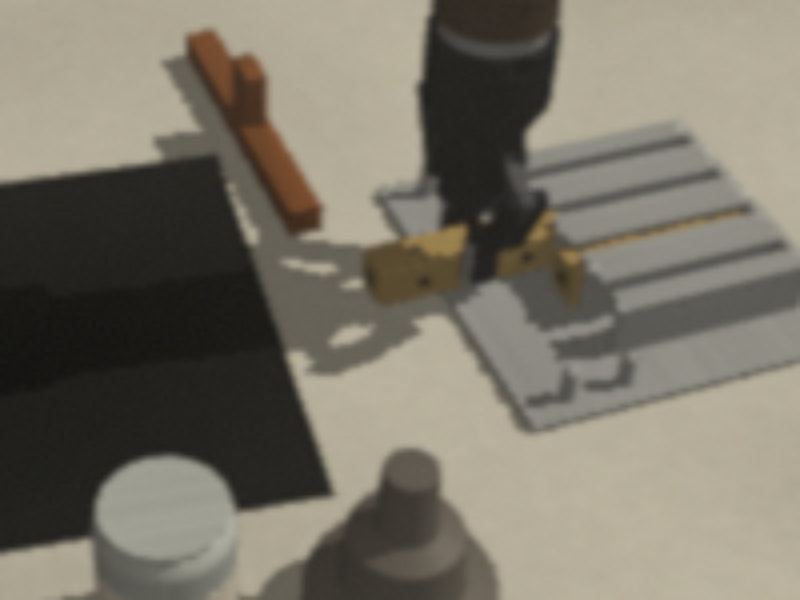

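Core B's front has entered the mouth without contact (crop (555,225)). Continue, set down, release.

```bash
python3 -m inch '0 0 0 0 0 4 0.675; 0 0 0 0 0 4 0.675; 0 0 0 0 0 4 0.675; 0 0 0 0 0 4 0.675; 0 0 0 0 0 4 0.675; 0 0 0 0 0 3 0.675; 0 0 0 0 0 2 0.675; 0 0 0 0 0.8 0 0.675; 0 0 0 0 0.7 0 0.675; 0 0 0 0 0 0 0.675; 0 0 0 0 0 0 0.675'
python3 -m inch '0 0 0 0 0 0 0.65; 0 0 0 0 0 0 0.60; 0 0 0 0 0 0 0.58; 0 0 0 0 0 0 0.55; 0 0 0 0 0 0 0.55; 0 0 0 0 -10 0 0.55; 0 0 0 0 -25 0 0.55; 0 0 0 0 -25 0 0.6; 0 0 0 0 -5 0 1; 0 0 0 0 0 0 1'
python3 - <<'E'
from h import *
dl(-19,-120,76)
s=snap('scene');cv2.imwrite('pics/c28.png',cv2.resize(s['color'][120:270,210:410],(800,600)))
E
```

```text
clock: 55.8
eef_pos: [0.5408, 0.1496, 0.0112]
tool_rot: [0.706, 0.041, -0.041, -0.706]
ft_force: [0.6, 0.5, -2.1]
grip_width: 0.0281
clock: 57.05
eef_pos: [0.541, 0.1498, 0.0765]
tool_rot: [-0.706, -0.042, 0.041, 0.706]
ft_force: [-0.4, -0.1, -0.0]
grip_width: 0.0004
rotvec [-0.01  0.    0.05] shift old axes [ -0.1   0.5 -95.9] shift new axes [ -0.1   0.5 -95.9]
local tcp [-18.9 -24.1  76.5] yaw err deg 0.0 w 0.4 F [-0.4 -0.1 -0. ]
```

View pics/c28.png

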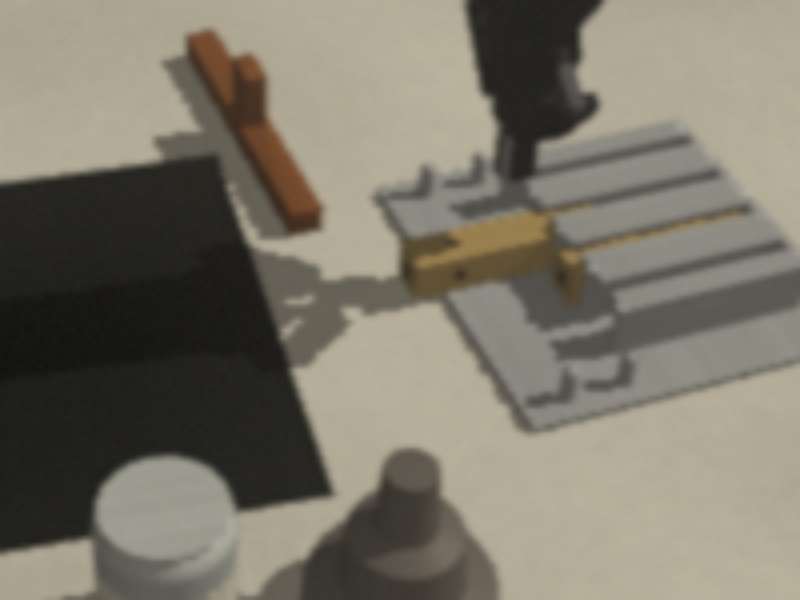

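Core B lies in the channel on the ledge. Shut fingers go behind it and push.

```bash
python3 -m inch '0 0 0 0 0 -30 1; 0 0 0 0 0 -40 1; 0 0 0 0 0 -22 1; 0 0 0 0 0 -5 1; 0 0 0 0 20 0 1; 0 0 0 0 25 0 1; 0 0 0 0 16 0 1; 0 0 0 0 0 0 1; 0 0 0 0 0 0 1'
python3 - <<'E'
from h import *
dl(-19,-100,15)
E
python3 -m inch '0 0 0 0 0 4 1; 0 0 0 0 0 5 1; 0 0 0 0 0 5 1; 0 0 0 0 0 4 1; 0 0 0 0 0 0 1; 0 0 0 0 0 2 1; 0 0 0 0 0 2 1; 0 0 0 0 0 2 1; 0 0 0 0 0 2 1; 0 0 0 0 0 2 1'
python3 - <<'E'
from h import *
dl(-19,-15,15)
s=snap('scene');cv2.imwrite('pics/c29.png',cv2.resize(s['color'][120:270,210:410],(800,600)))
E
```

```text
clock: 58.22
eef_pos: [0.5527, 0.0538, 0.0157]
tool_rot: [-0.706, -0.042, 0.041, 0.706]
ft_force: [-0.9, 0.2, 0.5]
grip_width: -0.0001
rotvec [-0.    0.03  0.05] shift old axes [-0.5  0.7 20.8] shift new axes [-0.5  0.7 20.8]
local tcp [ -18.5 -120.8   15.7] yaw err deg 0.03 w -0.1 F [-0.9  0.2  0.5]
clock: 59.48
eef_pos: [0.5488, 0.0812, 0.0152]
tool_rot: [0.706, 0.041, -0.041, -0.706]
ft_force: [0.2, -1.0, 0.1]
grip_width: 0.0002
rotvec [ 0.01 -0.   -0.01] shift old axes [ 0.1  0.2 78.1] shift new axes [ 0.1  0.2 78.1]
local tcp [-19.1 -93.1  15.2] yaw err deg -0.0 w 0.2 F [ 0.2 -1.   0.1]
```

View pics/c29.png

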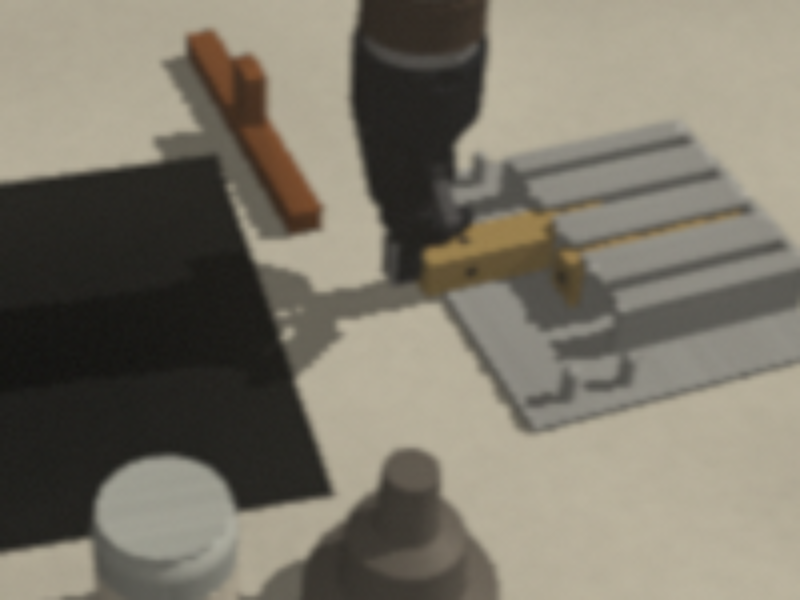

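```bash
python3 -m inch '0 0 0 0 0 3 1; 0 0 0 0 0 4 1; 0 0 0 0 0 4 1; 0 0 0 0 0 4 1; 0 0 0 0 0 4 1; 0 0 0 0 0 4 1; 0 0 0 0 0 4 1; 0 0 0 0 0 4 1; 0 0 0 0 0 3 1; 0 0 0 0 0 0 1'
python3 -m inch '0 0 0 0 0 3 1; 0 0 0 0 0 4 1; 0 0 0 0 0 4 1; 0 0 0 0 0 4 1; 0 0 0 0 0 4 1; 0 0 0 0 0 4 1; 0 0 0 0 0 4 1; 0 0 0 0 0 3 1; 0 0 0 0 0 2 1; 0 0 0 0 0 2 1;0 0 0 0 0 0 1'
python3 - <<'E'
from h import *
dl(-19,-15,15)
E
```

```text
clock: 60.78
eef_pos: [0.545, 0.1154, 0.0153]
tool_rot: [-0.706, -0.042, 0.041, 0.706]
ft_force: [-0.9, -0.3, 0.3]
grip_width: 0.0003
clock: 62.15
eef_pos: [0.5409, 0.149, 0.0151]
tool_rot: [-0.706, -0.041, 0.041, 0.706]
ft_force: [0.0, -0.4, -0.4]
grip_width: 0.0006
rotvec [-0.03  0.01 -0.01] shift old axes [0.  0.2 9.8] shift new axes [0.  0.1 9.8]
local tcp [-19.  -24.8  15.1] yaw err deg 0.01 w 0.6 F [ 0.  -0.4 -0.4]
```

```bash
python3 -m inch '0 0 0 0 0 2 1; 0 0 0 0 0 2 1; 0 0 0 0 0 2 1; 0 0 0 0 0 1 1; 0 0 0 0 0 0 1; 0 0 0 0 0 0 1'
python3 -m inch '0 0 0 0 0 1 1; 0 0 0 0 0 1 1; 0 0 0 0 0 0 1; 0 0 0 0 0 0 1'
python3 -m inch '0 0 0 0 0 0.7 1; 0 0 0 0 0 0.7 1; 0 0 0 0 0 0 1; 0 0 0 0 0 0 1'
python3 -m inch '0 0 0 0 0 0.7 1; 0 0 0 0 0 0 1; 0 0 0 0 0 0 1'
python3 -m inch '0 0 0 0 0 0.7 1; 0 0 0 0 0 0 1; 0 0 0 0 0 0 1'
```

```text
clock: 62.9
eef_pos: [0.54, 0.1559, 0.0151]
tool_rot: [-0.706, -0.041, 0.041, 0.706]
ft_force: [-0.7, -0.5, 0.2]
grip_width: 0.0003
clock: 63.4
eef_pos: [0.5398, 0.1577, 0.0152]
tool_rot: [-0.706, -0.041, 0.041, 0.706]
ft_force: [0.3, -0.2, -0.3]
grip_width: 0.0002
clock: 63.9
eef_pos: [0.5397, 0.1591, 0.0152]
tool_rot: [-0.706, -0.041, 0.041, 0.706]
ft_force: [0.4, -1.1, 0.1]
grip_width: -0.0003
clock: 64.28
eef_pos: [0.5397, 0.1598, 0.0152]
tool_rot: [-0.706, -0.041, 0.041, 0.706]
ft_force: [0.3, -1.9, -0.1]
grip_width: -0.0003
clock: 64.65
eef_pos: [0.5396, 0.1605, 0.0152]
tool_rot: [-0.706, -0.041, 0.041, 0.706]
ft_force: [-0.6, 0.3, -0.9]
grip_width: -0.0001
```

```bash
python3 -m inch '0 0 0 0 0 0.7 1; 0 0 0 0 0 0 1; 0 0 0 0 0 0 1'
python3 -m inch '0 0 0 0 0 0.7 1; 0 0 0 0 0 0 1; 0 0 0 0 0 0 1'
python3 - <<'E'
from h import *
dl(-19,-15,15)
E
```

```text
clock: 65.03
eef_pos: [0.5395, 0.1612, 0.0152]
tool_rot: [-0.706, -0.041, 0.041, 0.706]
ft_force: [-0.0, 0.9, 0.1]
grip_width: 0.0001
clock: 65.4
eef_pos: [0.5395, 0.1612, 0.0152]
tool_rot: [0.706, 0.041, -0.041, -0.706]
ft_force: [0.7, -4.2, 0.8]
grip_width: 0.0003
rotvec [ 0.06 -0.03  0.  ] shift old axes [-0.   0.2 -2.5] shift new axes [-0.   0.2 -2.5]
local tcp [-19.  -12.5  15.2] yaw err deg -0.03 w 0.3 F [ 0.7 -4.2  0.8]
```

It stalls at the same depth as core A (−12.5 against −12.6 mm) at 4 N, so it is home. I back off and look.

```bash
python3 -m inch '0 0 0 0 0 -10 1; 0 0 0 0 0 -20 1; 0 0 0 0 -25 0 1; 0 0 0 0 -40 0 0.8; 0 0 0 0 -40 0 0.45; 0 0 0 -30 0 -40 0.45; 0 0 0 -50 0 -35 0.45; 0 0 0 -50 0 -10 0.45; 0 0 0 -30 0 0 0.45; 0 0 0 0 0 0 0.45; 0 0 0 0 0 0 0.45'
python3 - <<'E'
from h import *
delta(.3660,.0248,.0272,.1152)
s=snap('scene','s30.png');t=snap('top','t30.png')
cv2.imwrite('pics/cs30.png',cv2.resize(s['color'][140:230,295:425],None,fx=6,fy=6,interpolation=cv2.INTER_CUBIC))
cv2.imwrite('pics/ct30.png',cv2.resize(t['color'][170:275,155:255],None,fx=5.7,fy=5.7,interpolation=cv2.INTER_CUBIC))
E
```

```text
clock: 66.78
eef_pos: [0.3951, 0.0286, 0.1207]
tool_rot: [-0.706, -0.042, 0.04, 0.706]
ft_force: [-0.4, 0.6, -0.3]
grip_width: 0.0471
rotvec [-0.01  0.06  0.13] shift old axes [-29.5  93.5  -0.5] shift new axes [-29.3  93.5  -0.5]
```

View pics/cs30.png

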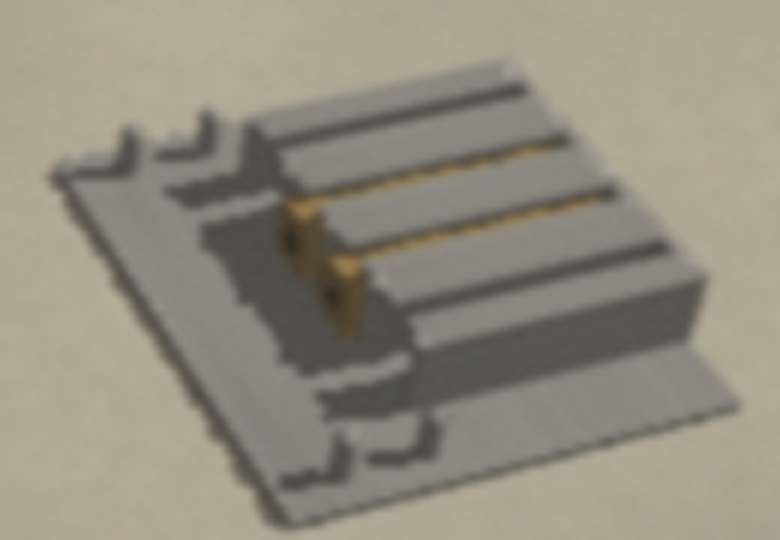

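View pics/ct30.png

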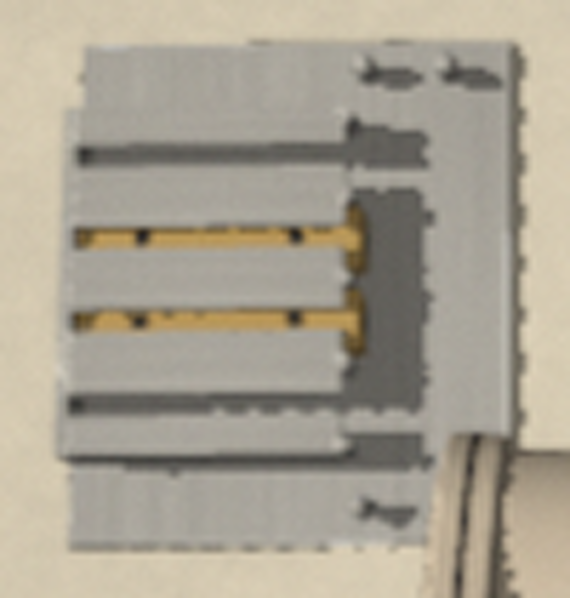

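View pics/s30.png

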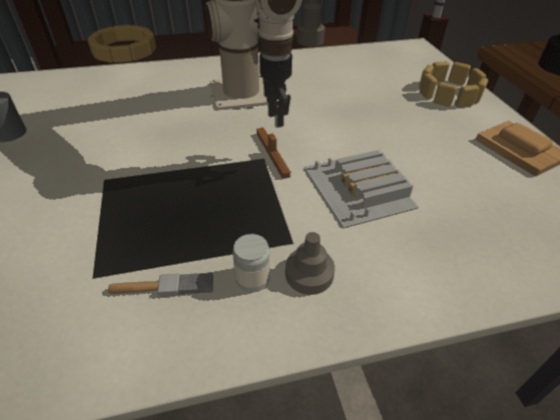

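Both cores fill their slots to the end and the mat is empty. Tin, brush and hub core stand as before. Now the bar.

```bash
python3 -m inch '0 0 0 -15 0 -0.5 0.45; 0 0 0 -14.3 0 0 0.45; 0 0 0 0 0 0 0.45; 0 0 0 0 20 0 0.45; 0 0 0 0 20 0 0.45; 0 0 0 0 0 0 0.45; 0 0 0 0 0 0 0.45'
python3 - <<'E'
from h import *
delta(.3660,.0248,.0272,.1152)
s=snap('scene');cv2.imwrite('pics/c31.png',cv2.resize(s['color'][70:190,220:350],(650,600)))
E
```

```text
clock: 67.75
eef_pos: [0.3654, 0.0251, 0.0808]
tool_rot: [-0.706, -0.042, 0.041, 0.706]
ft_force: [0.6, -0.0, -0.5]
grip_width: 0.0466
rotvec [0.   0.11 0.05] shift old axes [ 0.5 53.6 -0.4] shift new axes [ 0.5 53.6 -0.4]
```

View pics/c31.png

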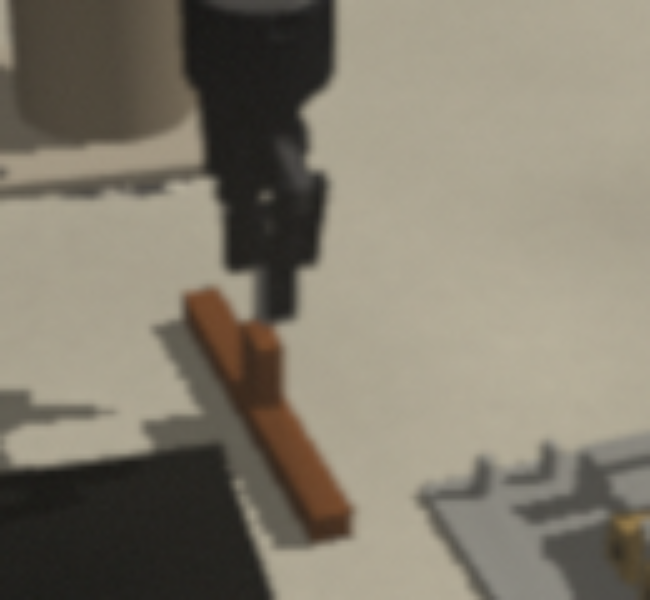

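```bash
python3 -m inch '0 0.1 0 0.5 20 -0.4 0.45; 0 0 0 0 20 0 0.45; 0 0 0 0 10 0 0.45; 0 0 0 0 3.3 0 0.45; 0 0 0 0 0 0 0.45; 0 0 0 0 0 0 0.45; 0 0 0 0 0 0 0.6; 0 0 0 0 0 0 0.66;  0 0 0 0 0 0 0.7; 0 0 0 0 0 0 0.75; 0 0 0 0 0 0 0.75; 0 0 0 0 0 0 0.75'
python3 - <<'E'
from h import *
delta(.3660,.0248,.0272,.1152)
E
python3 -m inch '0 0 0 0 -5 0 0.75; 0 0 0 0 -20 0 0.75; 0 0 0 0 -30 0 0.75; 0 0 0 0 -30 0 0.75; 0 0 0 0 -15 0 0.75; 0 0 0 0 0 0 0.75'
python3 - <<'E'
from h import *
p,R,o=tcp();dl(0,-21.5,90)
s=snap('scene','s32.png')
E
```

```text
clock: 69.3
eef_pos: [0.3658, 0.0247, 0.0274]
tool_rot: [-0.706, -0.041, 0.04, 0.706]
ft_force: [-1.0, -0.1, 5.7]
grip_width: 0.0294
rotvec [ 0.   -0.    0.05] shift old axes [0.2 0.2 0.1] shift new axes [0.2 0.2 0.1]
clock: 70.05
eef_pos: [0.3663, 0.0248, 0.1279]
tool_rot: [-0.706, -0.042, 0.04, 0.706]
ft_force: [-0.7, 0.7, -0.4]
grip_width: 0.0287
rotvec [ 0.01 -0.1   0.16] shift old axes [206.7  38.4 106.7] shift new axes [206.9  37.9 106.4]
local tcp [-206.9 -127.9  127.9] yaw err deg -0.1 w 28.7 F [-0.7  0.7 -0.4]
```

View pics/s32.png

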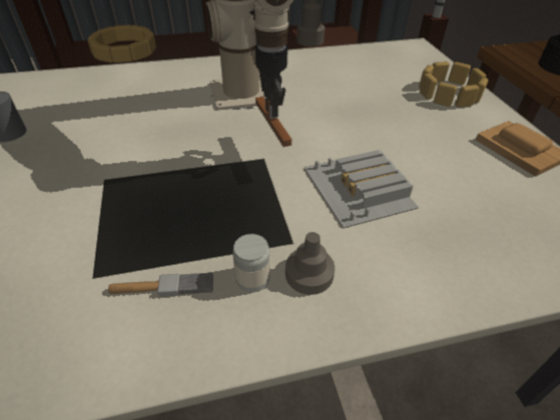

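```bash
python3 -m inch '0 -0.1 0 15 0 5 0.75; 0 0 0 30 0 15 0.75; 0 0 0 35 0 20 0.75; 0 0 0 35 0 20 0.75; 0 0 0 35 0 20 0.75; 0 0 0 30 0 15 0.75; 0 0 0 18 0 9 0.75; 0 0 0 8 0 2 0.75; 0 0 0 0 0 0 0.75; 0 0 0 0 0 0 0.75'
python3 - <<'E'
from h import *
bot.camera('top')
delta(.5593,.1549,.065,.1155)
E
```

```text
clock: 71.35
eef_pos: [0.5568, 0.1535, 0.1264]
tool_rot: [0.706, 0.041, -0.042, -0.706]
ft_force: [0.3, -0.4, -1.5]
grip_width: 0.0293
rotvec [ 0.01  0.06 -0.06] shift old axes [ 2.6 61.7  1.2] shift new axes [ 2.5 61.7  1.1]
```

```bash
python3 -m inch '0 0 0 2.5 10 1.1 0.75; 0 0 0 0 20 0 0.75; 0 0 0 0 20 0 0.75; 0 0 0 0 11 0 0.75; 0 0 0 0 0 0 0.75; 0 0 0 0 0 0 0.75; 0 0 0 0 0 0 0.75'
python3 - <<'E'
from h import *
delta(.5593,.1549,.065,.1155)
s=snap('scene');p=tcp()[0]
I=cv2.resize(s['color'][135:230,295:425],None,fx=6,fy=6,interpolation=cv2.INTER_CUBIC)
cv2.imwrite('pics/c33.png',I)
E
```

```text
clock: 72.28
eef_pos: [0.5607, 0.1556, 0.0668]
tool_rot: [-0.706, -0.042, 0.041, 0.706]
ft_force: [-0.3, -0.7, -1.3]
grip_width: 0.0291
rotvec [-0.02  0.09  0.11] shift old axes [-1.5  1.8 -0.5] shift new axes [-1.5  1.8 -0.5]
```

View pics/c33.png

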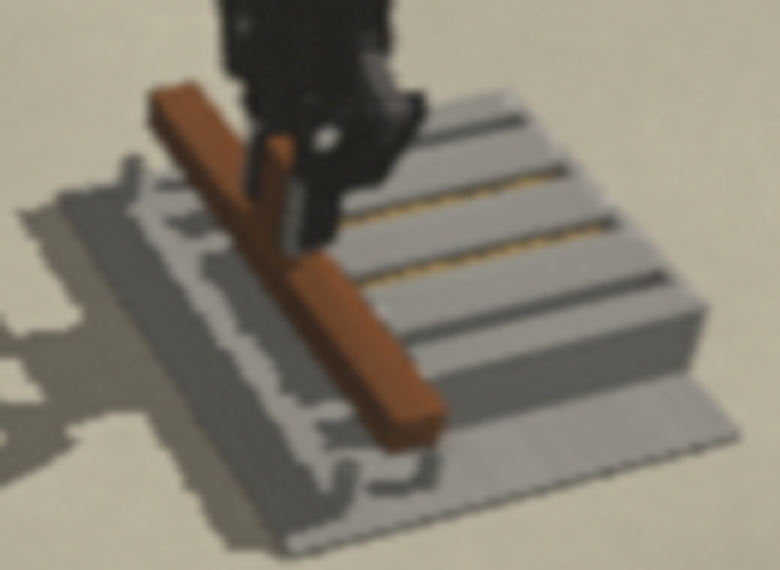

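The bar is level over the pins. I correct by −1.5 and −0.5 mm and lower in steps, checking force.

```bash
python3 -m inch '0 0.1 0 -1.5 2 -0.5 0.75; 0 0 0 0 3 0 0.75; 0 0 0 0 0 0 0.75; 0 0 0 0 0 0 0.75'
python3 - <<'E'
from h import *
delta(.5593,.1549,.055,.1155)
E
```

```text
clock: 72.82
eef_pos: [0.5586, 0.1547, 0.0608]
tool_rot: [0.706, 0.041, -0.041, -0.706]
ft_force: [0.3, -0.5, -1.0]
grip_width: 0.0292
rotvec [ 0.   -0.01 -0.01] shift old axes [0.8 5.8 0.1] shift new axes [0.8 5.8 0.1]
```

```bash
python3 -m inch '0 0 0 0.4 2 0 0.75; 0 0 0 0 3 0 0.75; 0 0 0 0 3 0 0.75; 0 0 0 0 0 0 0.75; 0 0 0 0 0 0 0.75'
python3 -m inch '0 0 0 0 3 0 0.75; 0 0 0 0 3 0 0.75; 0 0 0 0 0 0 0.75; 0 0 0 0 0 0 0.75'
python3 - <<'E'
from h import *
delta(.5593,.1549,.034,.1155)
E
```

```text
clock: 73.45
eef_pos: [0.559, 0.1547, 0.0529]
tool_rot: [-0.706, -0.041, 0.041, 0.706]
ft_force: [-0.9, -0.6, -1.5]
grip_width: 0.0289
clock: 73.95
eef_pos: [0.559, 0.1548, 0.0469]
tool_rot: [0.706, 0.041, -0.041, -0.706]
ft_force: [0.0, -0.9, -0.5]
grip_width: 0.0288
rotvec [ 0.   -0.01 -0.01] shift old axes [ 0.4 12.9  0.1] shift new axes [ 0.3 12.9  0.1]
```

Inside the pins with no contact force. Down to the ledge.

```bash
python3 -m inch '0 0 0 0 4 0 0.75; 0 0 0 0 4 0 0.75; 0 0 0 0 3 0 0.75; 0 0 0 0 1.2 0 0.75; 0 0 0 0 0 0 0.75; 0 0 0 0 0 0 0.75'
python3 -m inch '0 0 0 0 0.8 0 0.75; 0 0 0 0 0 0 0.75; 0 0 0 0 0 0 0.75'
```

```text
clock: 74.7
eef_pos: [0.5591, 0.1548, 0.0348]
tool_rot: [-0.706, -0.041, 0.041, 0.706]
ft_force: [-0.4, -0.5, -1.7]
grip_width: 0.0291
clock: 75.08
eef_pos: [0.559, 0.1547, 0.0339]
tool_rot: [-0.706, -0.041, 0.041, 0.706]
ft_force: [0.6, 0.4, -0.9]
grip_width: 0.029
```

```bash
python3 -m inch '0 0 0 0 0.5 0 0.75; 0 0 0 0 0.4 0 0.75; 0 0 0 0 0 0 0.75; 0 0 0 0 0 0 0.75'
python3 -m inch '0 0 0 0 0 0 0.65; 0 0 0 0 0 0 0.6; 0 0 0 0 0 0 0.5; 0 0 0 0 0 0 0.45; 0 0 0 0 0 0 0.45;0 0 0 0 0 0 0.45'
python3 -m inch '0 0 0 0 -15 0 0.45; 0 0 0 0 -30 0 0.45; 0 0 0 0 -40 0 0.45; 0 0 0 0 -40 0 0.3; 0 0 0 -40 0 -40 0; 0 0 0 -50 0 -50 0; 0 0 0 -50 0 -50 0; 0 0 0 -40 0 -50 0;0 0 0 0 0 -20 0; 0 0 0 0 0 0 0'
python3 - <<'E'
from h import *
s=snap('scene','s35.png');t=snap('top','t35.png')
def draw(im,c,p,x0,y0,w,h,k,fn):
    f=pose3(p);I=cv2.resize(im[y0:y0+h,x0:x0+w],None,fx=k,fy=k,interpolation=cv2.INTER_CUBIC)
    def pl(L,col,cl=False):
        q=(proj(c,f(np.array(L)/1000))-[x0,y0]+.5)*k-.5
        cv2.polylines(I,[np.int32(np.round(q*8))],cl,col,1,cv2.LINE_AA,3)
    pl([(112,-10,26),(112,-34,26),(-112,-34,26),(-112,-10,26)],(255,255,0),True)
    cv2.imwrite('pics/'+fn,I)
draw(s['color'],s,CAR,295,140,130,90,6,'o35.png')
draw(t['color'],t,CAR,155,170,100,105,5.7,'o36.png')
E
```

```text
clock: 75.58
eef_pos: [0.5591, 0.1548, 0.0335]
tool_rot: [-0.706, -0.041, 0.041, 0.706]
ft_force: [-2.4, -1.6, 5.1]
grip_width: 0.0291
clock: 76.32
eef_pos: [0.559, 0.1547, 0.0329]
tool_rot: [0.706, 0.041, -0.041, -0.706]
ft_force: [-0.0, -0.5, 0.1]
grip_width: 0.0473
clock: 77.58
eef_pos: [0.4157, -0.0617, 0.1594]
tool_rot: [0.706, 0.041, -0.039, -0.706]
ft_force: [-0.6, 0.8, -0.4]
grip_width: 0.0851
```

View pics/o35.png

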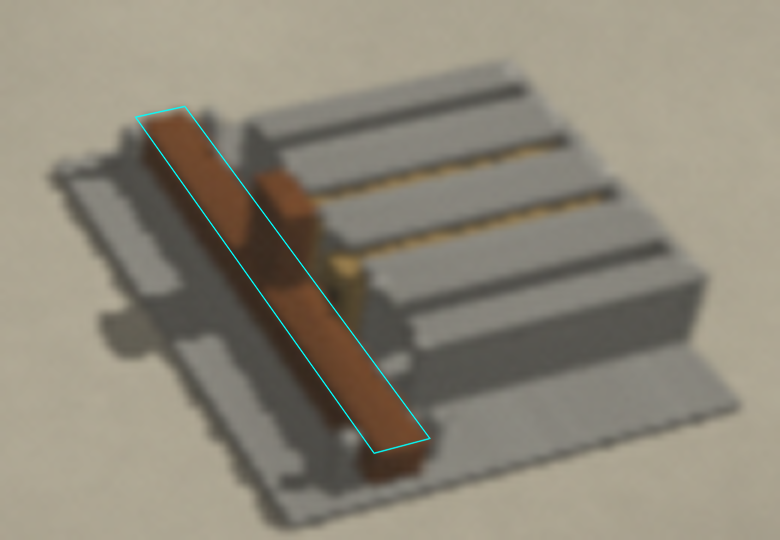

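View pics/o36.png

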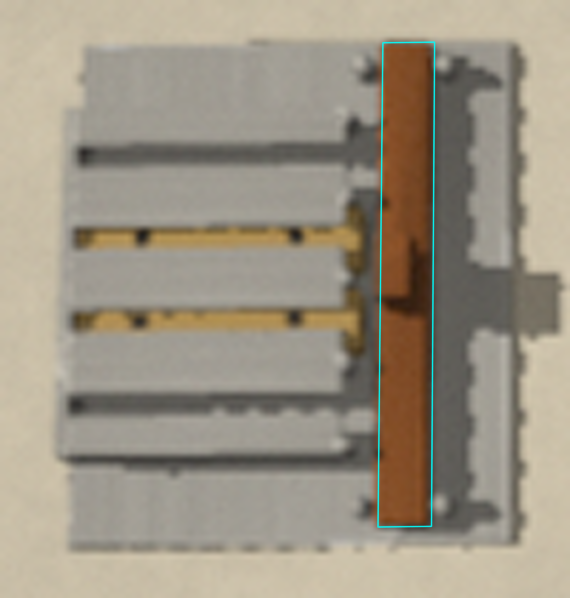

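View pics/s35.png

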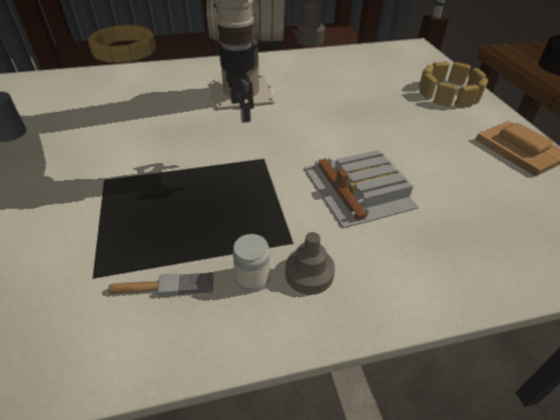

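The bar sits upright between the four pins. The top view overlays the nominal place within about a pixel, both cores are still home, and the robot is clear. Handing in.

```bash
python3 -m inch '0 0 0 0 0 0 0; 0 0 0 0 0 0 0; 0 0 0 0 0 0 0; 0 0 0 0 0 0 0' && python3 -c "
from workcell import bot
bot.job_done();print(bot.get_obs()['clock'])"
```

```text
clock: 78.18
eef_pos: [0.4153, -0.0601, 0.1579]
tool_rot: [-0.706, -0.041, 0.041, 0.706]
ft_force: [0.1, 0.5, -0.7]
grip_width: 0.0854
the job is handed in; nothing more can be done
the job is handed in; nothing more can be done
```

The job is done and handed in at about 78 s. I put the bar aside on the bench, slid both cores (only two were there) home into the two middle channels, and set the bar back between the pins.

- **Cores:** both stalled at the same depth under a 4–5 N push. The pictures show them filling their slots to the end, with tails at the mouths.
- **Bar:** it stands upright between the four pins. In the top view it matches its nominal place to about a pixel. In the scene view the lower end looks one or two pixels off, within that view's error.
- **Bystanders:** the tin, brush and big grey core look unmoved.
- **Knocked core:** one core shifted while I was carrying the bar, so I measured it again before gripping it. I saw no grip slackening.

**Not confirmed:**
- **Grip force:** it can't be read directly. I kept it light by closing only to 0.675, just past contact, and both cores held level.
- **Bar position along its length:** my camera and gripper readings put its starting position about 3 mm off centre. I re-seated it centred on the carrier instead.

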